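# Lock off the gas supply and switch the guarded purge toggle

### The arm

A 6-joint arm with a two-finger parallel gripper is mounted at the origin on the work surface. World frame = base frame: x ahead of the robot, y to its left, z up, the work surface at z = 0. Lengths are in mm, angles in rad, forces in N, time in s.
With the tool pointing down it reaches from about 350 to 775 mm from the base axis. Payload 7.3 kg.
Tool frame: the origin (TCP) lies at the very end of the fingers, on their centre line; the grasp point (between the pads) lies 19 mm behind it; x points along the fingers, y is the direction in which the jaws open and shut, and the axes are right-handed (so a half turn about x gives the same grasp; the last joint's range is limited). The gripper opens to 92 mm and grips with 3 to 60 N. Pads are 19 mm wide; open, the fingers measure 130 mm over their backs; the gripper's body (75 mm by 190 mm) begins 47 mm behind the grasp point.
Start: joints at [1.155, 0.342, 1.524, -0, 1.275, -0.146], TCP at [139.917, 506.032, 226.741] pointing down, gripper open.
Joint ranges: [-2.53, 2.53], [-0.77, 2.02], [0.04, 2.7], [-1, 4.14], [0.28, 2.66], [-3.11, 3.11]. Speed limits (rad/s): [2.57, 2.57, 3.14, 3.14, 3.14, 3.14].

### API

Orientations are given as [roll, pitch, yaw] about the fixed x, y, z axes, in that order (R = Rz(yaw) Ry(pitch) Rx(roll)).
In Python, from plant import sensors, capture, bot gives the robot as it stands.
- The arm moves only by the shell command python3 -m crank 'ROWS' [OPENING]. ROWS is JSON, a list of rows, each an object of numbers: "dx", "dy", "dz": the shift along the tool's x, y, z in cm; "spin": the turn about the tool's x in rad. A call has 1 to 20 rows; each row is the pose to reach, as a shift and turn from the pose commanded when the call began, along the tool's axes at that moment; what a row does not reach only later rows make up. A row lasts 1/12 s, in which the tool goes at most 41.7 mm and 7.16 degrees, less where a joint would pass 70% of its speed; a pose out of reach is approached as far as the arm can. A call with a gripper value outside its range is refused whole. OPENING is the opening in per cent of the stroke, from 0 (shut) to 100 (fully open), set as the call begins (- or left out, the last holds). The fingers move at their own pace and stop on an object; the grip force is fixed at half the most. Time passes only in rows, so rows that repeat a pose let the fingers close. It gives the time, the measured TCP pose, the force and the opening at its end, in the units of the state.
- sensors.get_obs(): the state, without advancing time (a new reading comes with each control period).
- capture(name): name is "side" or "top"; returns a dict with "frame" (480x640x3 uint8, blue, green, red), "vfov" (degrees; the focal length in pixels is half the picture's height over the tangent of half this angle, whatever the lens; pixels are square), "cx", "cy" (the principal point, pixels), "view" (4x4, takes a point from world to camera coordinates). Camera axes: x right, y down, z forward; pixel columns grow to the right and rows downward; lengths in mm; the calibration is good to about 2 mm. A picture is of the moment at which its call begins. There is no depth.
- bot.close_job(): hands the job in, once; it reports no verdict.
The state is a dict: "time": time; "joint_positions": joint angles; "dq": joint speeds; "tau": joint torques, N m; "tool_pos": TCP position; "tcp_rot": TCP orientation; "contact_force": force on the tool from outside, world axes, zero at the start; "moment": the same for the moment, N m; "grip_width": finger opening in mm.
Only numpy, scipy, OpenCV 4.12 (cv2) and the standard library are available. Lean on these libraries where they do the work, as an engineer would, in place of code of your own. Each camera call takes 0.05 s, during which the arm holds its last target.

### The job

Make the anaesthesia bench safe for service: turn the orange gas isolator handle clockwise all the way to off, then swing its yellow lockout hasp fully out so that a padlock could be fitted later. After that lift the red safety cover right back on the grey switch box, flip the toggle beneath it all the way over to the far side (away from the cover's lifting lip), and close the cover fully again. Leave the loose things on the bench where they are and let go of everything.

Things in the scene. Friction and masses are not known exactly. Their poses are not given: they have to be found in the camera images.
- switch_box: grey switch box fixed to the table, 110 x 110 x 60 mm high, aluminium top; origin at the centre of its underside on the table; its x axis points away from the robot at yaw 0, y to the left. The red cover and the toggle are on its top
- cover (a joint): red hinged hood over the toggle; 0 = closed, 1.75 rad = swung right back (stop). Hinge axis is the box's y axis through cover_hinge; the front (lip) end rises and goes over to the box's +x side. A light friction hinge: it stays at any angle, moves with under 1 N at its front end, and so must be pushed all the way down to close
- cover_hinge (a point): fixed point on the cover's hinge axis, middle of its width, 66 mm above the table and 36 mm behind (+x of) the box centre
- cover_grip (a point): point on the cover's mid-plane near its front, moves with it; 74 mm from cover_hinge. Closed, it is 70 mm in front (-x) of the hinge and 90 mm above the table. The hood is 36 mm wide throughout (y), with flat sides that can be pinched here; its roof is then 102 mm above the table, its underside 2 mm above the box top. The roof ends 19 mm in front of this point in a full-width lip 16 mm long and 6 thick; the hood's front wall is 2 mm in front of this point
- toggle (a joint): toggle lever, hinged about the box's y axis at the centre of the box's top; 0 = leaning 0.5 rad to the front (-x), 1.0 rad = leaning 0.5 rad to the back (+x), stops at both ends. Stays where it is left; needs about 1 to 2 N near its tip
- toggle_tip (a point): centre of the white ball (12 mm across) on the toggle's end, 30 mm from the toggle's axis; the stem is 7 mm thick. Hidden by the closed cover
- isolator_block: aluminium valve block fixed to the table with brass pipe stubs, 120 (x) x 140 (y) x 55 mm high; origin at the centre of its underside on the table; its x axis points away from the robot at yaw 0, y to the left. Carries the orange isolator handle and the yellow hasp
- isolator (a joint): orange isolator handle, turning about a vertical axis; 0 = on, lying along the block's -y (in line with the pipe), 1.57 rad = off, lying along the block's -x, at its stop; grows clockwise from above. Stays where it is left; about 2 N at the knob
- isolator_pivot (a point): fixed point on the handle's axis, at the height of the knob's centre (94 mm)
- isolator_knob (a point): centre of the upright orange round knob at the handle's end, 18 mm in diameter, 36 mm tall (from 76 to 112 mm above the table), 70 mm from the axis; the flat handle bar beneath it is 20 mm wide, 68 to 76 mm above the table
- hasp (a joint): yellow flat hasp with a padlock eye, turning about a vertical axis just above the block's top; 0 = folded in, pointing along the block's +x; 1.5 rad = swung fully out (stop), pointing along the block's +y beyond the block's side; grows anticlockwise from above. Stays where it is left; about 1.5 N at the stud
- hasp_pivot (a point): fixed point on the hasp's axis, at the height of the stud's centre (80 mm)
- hasp_stud (a point): steel upright round stud for moving the hasp, 12 mm in diameter, 32 mm tall (61 to 93 mm above the table), 42 mm from the hasp's axis; this point is 80 mm above the table
- vial: (sizes in mm) small amber vial, 28 mm across, 46 tall; loose, to be left alone; origin at the centre of its underside
- tape_roll: (sizes in mm) white tape roll lying flat, 56 mm across, 19 tall; loose, to be left alone; origin at the centre of its underside
- padlock: (sizes in mm) red padlock lying flat, about 36 x 34 x 18 with a steel shackle; it is not used in this job; loose, to be left alone; origin at the centre of its underside
- driver: green-handled screwdriver lying on the table, 130 mm long; loose, to be left alone; origin near its middle, at its underside
- mask_cone: (sizes in mm) black face-mask cone, 68 mm across, 65 tall; loose, to be left alone; origin at the centre of its underside
- steel_bowl: (sizes in mm) steel bowl, 100 mm across, 40 tall; loose, to be left alone; origin at the centre of its underside
- disinfectant: (sizes in mm) white bottle with blue label, 60 mm across, 150 tall; loose, to be left alone; origin at the centre of its underside
There are look-alikes about, which are no part of the job. Leave any blue look-alike of the isolator_block alone. Leave any blue or green look-alike of the switch_box alone.

How it is judged:
By the outcome, as a careful person would: the job done as asked, in the order asked, and still so for the second after the job is handed in, with the robot touching nothing.
It also fails if it takes over 72 s, if anything falls off the work surface, if the arm or the gripper's body presses on something with over 40 N, if the wrist force passes 120 N, or if a joint passes its speed limit or range.

## Working session

There is one attempt and no reset: what is moved stays moved. The work goes in short steps, Python scripts to look and compute and a shell command to move; the robot and the scene stay as the last step left them, time stands still between calls to the robot, and variables do not carry over. Pictures are saved under pics/ and viewed, and the job is handed in when it is done.

```bash
ls; mkdir -p pics
python3 - <<'E'
from plant import sensors, capture, bot
import cv2,json
for n in("side","top"):
    c=capture(n); cv2.imwrite(f"pics/{n}0.png",c["frame"]); print(n,c["vfov"],c["cx"],c["cy"],c["view"])
print(sensors.get_obs())
E
```

```text
pics
side 42.93073859480343 326.0813046747666 249.799055522389 [[ 7.99223837e-01 -6.01032463e-01  1.11177974e-03 -3.50946883e+02]
 [-4.52886408e-01 -6.03440440e-01 -6.56318167e-01  2.85868913e+02]
 [ 3.95139417e-01  5.24041614e-01 -7.54483418e-01  1.40342430e+03]
 [ 0.00000000e+00  0.00000000e+00  0.00000000e+00  1.00000000e+00]]
top 48.48955243870141 325.836139105657 238.16482986889588 [[-8.37511950e-03 -9.99730652e-01  2.16444197e-02  2.87603569e+01]
 [-9.96192910e-01  6.46329083e-03 -8.69362517e-02  4.42496600e+02]
 [ 8.67729414e-02 -2.22901189e-02 -9.95978718e-01  1.14382877e+03]
 [ 0.00000000e+00  0.00000000e+00  0.00000000e+00  1.00000000e+00]]
{'time': 0.1, 'joint_positions': array([ 1.15501977e+00,  3.42643273e-01,  1.52490948e+00, -7.15465667e-08,
        1.27540090e+00, -1.45995200e-01]), 'dq': array([-0.00128652, -0.00250116, -0.00297394, -0.00129725,  0.00212079,
       -0.0014723 ]), 'tau': array([ 2.62382426e-03, -4.32003951e+01, -2.44700164e+01,  7.19209132e-02,
        5.25336585e-02, -6.85046984e-05]), 'tool_pos': array([139.75329755, 505.68576899, 226.12372503]), 'tcp_rot': array([-1.71674126,  1.56943532, -1.98652259]), 'contact_force': array([-0.17231573,  0.32203949,  0.28655375]), 'moment': array([-0.05592114,  0.0042551 , -0.00583972]), 'grip_width': 91.6188943264597}
```

View pics/side0.png

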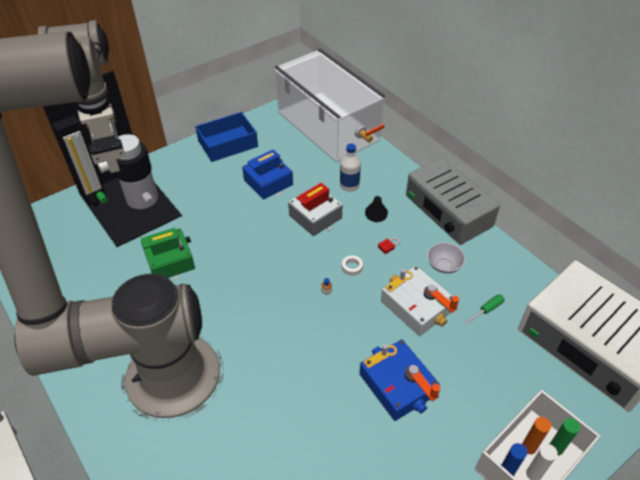

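View pics/top0.png

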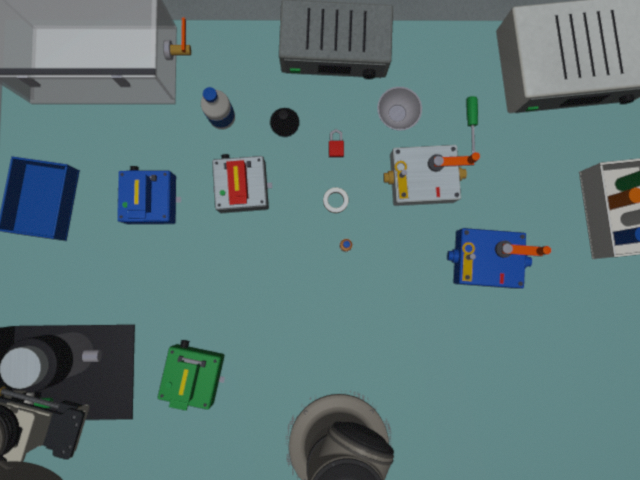

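Candidates for the isolator are the silver block with the orange handle, top (427,175) and side (420,298); the blue look-alike, top (490,258); and the tank tap, top (180,45). For the switch box they are the grey box with the red cover, top (240,183) and side (316,208); the blue one, top (147,195); and the green one, top (190,375). I choose the silver block and the grey/red box, and will check both in close crops.

```bash
cat > h.py <<'E'
import numpy as np, cv2
from plant import sensors, capture, bot
def cam(n):
    c=capture(n); c["f"]=240/np.tan(np.radians(c["vfov"])/2); return c
def ray(c,u,v):
    V=np.array(c["view"]); R=V[:3,:3]; o=-R.T@V[:3,3]
    d=R.T@np.array([(u-c["cx"])/c["f"],(v-c["cy"])/c["f"],1]); return o,d
def onz(c,u,v,z):
    o,d=ray(c,u,v); return (o+d*(z-o[2])/d[2]).round(1)
def proj(c,p):
    V=np.array(c["view"]); q=V[:3,:3]@np.array(p,float)+V[:3,3]
    return np.array([c["cx"]+c["f"]*q[0]/q[2], c["cy"]+c["f"]*q[1]/q[2]])
def tri(c1,p1,c2,p2):
    o1,d1=ray(c1,*p1);o2,d2=ray(c2,*p2)
    s=np.linalg.lstsq(np.c_[d1,-d2],o2-o1,rcond=None)[0]
    a=o1+d1*s[0];b=o2+d2*s[1]; return ((a+b)/2).round(1),round(np.linalg.norm(a-b),1)
E
python3 - <<'E'
from h import *
t=cam("top");s=cam("side")
def crop(c,u,v,w,k): return cv2.resize(c["frame"][v-w:v+w,u-w:u+w],None,fx=k,fy=k,interpolation=cv2.INTER_CUBIC)
a=np.hstack([crop(t,430,175,50,4),crop(t,240,183,50,4)]); cv2.imwrite("pics/c_top.png",a)
b=np.hstack([crop(s,420,298,50,4),crop(s,316,208,50,4)]); cv2.imwrite("pics/c_side.png",b)
E
```

```text
(no output)
```

View pics/c_top.png

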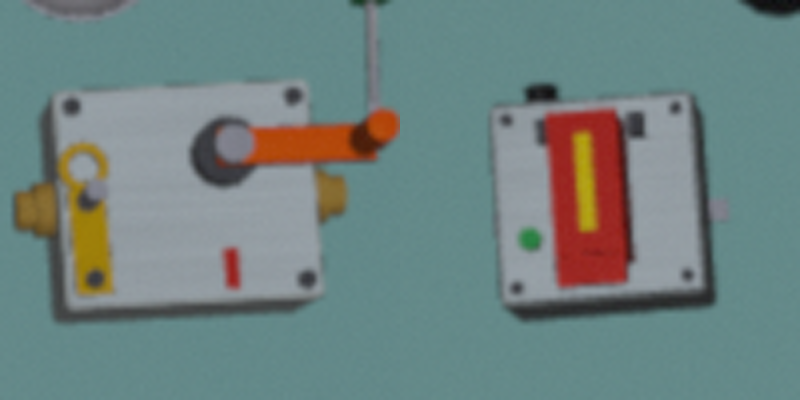

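View pics/c_side.png

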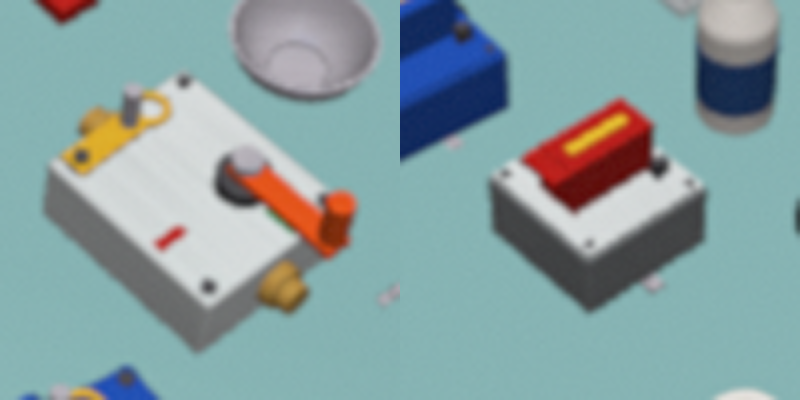

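Crops confirm the choice. Left shows the silver block, with the orange knob on the -y side at top px (476,157), the hasp folded in along +x and its stud at top px (404,172). Right shows the grey box with the closed red cover at top px (237,182).

Run:
```python
from h import *
t=cam("top");s=cam("side")
T=lambda x,y,o:(o[0]+x/4,o[1]+y/4)
tb=(380,125);ts=(190-100,133);sb=(370,248);ss=(266-100,158)
print("knob",tri(t,T(383,127,tb),s,T(341,202,sb)),onz(t,*T(383,127,tb),112))
print("pivot",tri(t,T(236,142,tb),s,T(245,158,sb)))
print("stud",tri(t,T(97,187,tb),s,T(131,90,sb)),onz(t,*T(97,187,tb),93))
print("hpiv",tri(t,T(95,278,tb),s,T(82,157,sb)),onz(t,*T(95,278,tb),63))
c=np.array([onz(t,*T(*p,tb),55) for p in[(50,97),(307,80),(324,295),(70,310)]]);print(c.tolist(),c.mean(0))
c2=np.array([onz(t,*T(*p,ts),60) for p in[(492,107),(692,95),(706,292),(505,305)]]);print(c2.tolist(),c2.mean(0))
# box side view corners
c3=np.array([onz(s,*T(*p,ss),60) for p in[(490,180),(592,257),(706,190)]]);print(c3.tolist())
c4=np.array([onz(s,*T(*p,sb),55) for p in[(48,168),(197,312),(188,75)]]);print(c4.tolist())
print("lip",[onz(t,*T(*p,ts),102) for p in[(558,286),(628,283),(546,115),(616,110)]])
```

```text
knob (array([ 600.7, -281.8,  108.6]), np.float64(0.0)) [ 599.8 -280.7  112. ]
pivot (array([ 598.4, -211.8,   79.9]), np.float64(3.3))
stud (array([ 572.7, -136.3,   89.3]), np.float64(3.1)) [ 573.3 -136.5   93. ]
hpiv (array([ 531.4, -140.3,   58.1]), np.float64(0.5)) [ 530.7 -139.6   63. ]
[[630.6, -118.8, 55.0], [639.6, -258.1, 55.0], [522.3, -263.7, 55.0], [514.9, -127.2, 55.0]] [ 576.85 -191.95   55.  ]
[[607.7, 264.5, 60.0], [613.9, 158.6, 60.0], [508.1, 151.1, 60.0], [501.7, 256.6, 60.0]] [557.85 207.7   60.  ]
[[496.9, 249.7, 60.0], [509.9, 148.2, 60.0], [610.2, 152.5, 60.0]]
[[510.7, -132.5, 55.0], [511.9, -265.1, 55.0], [629.3, -129.4, 55.0]]
lip [array([505.3, 222.2, 102. ]), array([506.6, 186.8, 102. ]), array([593.5, 229. , 102. ]), array([595.9, 193.4, 102. ])]
```

```bash
cat >> h.py <<'E'
from scipy.spatial.transform import Rotation as Ro
def tool(o=None):
    o=o or sensors.get_obs(); return np.array(o["tool_pos"]),Ro.from_euler("xyz",o["tcp_rot"]).as_matrix()
def plan(*tg):
    """each target: world xyz (mm), world yaw of tool y (mod pi) or None"""
    p,R=tool(); y0=np.arctan2(R[1,1],R[0,1])
    print("tcp",p.round(1),"yaw_y",y0.round(3),"z down",R[:,0].round(2))
    for x in tg:
        d=R.T@(np.array(x[:3])-p)/10
        sp=""
        if len(x)>3: 
            dd=(x[3]-y0+np.pi/2)%np.pi-np.pi/2; sp=" spin %.3f (or %.3f)"%(-dd,-dd+np.pi*np.sign(dd))
        print(x,"dx %.2f dy %.2f dz %.2f"%tuple(d),sp)
def st():
    o=sensors.get_obs(); p,R=tool(o); print("t%.2f"%o["time"],p.round(1),"yaw_y %.3f"%np.arctan2(R[1,1],R[0,1]),"F",np.round(o["contact_force"],1),"w %.1f"%o["grip_width"],"q",np.round(o["joint_positions"],2))
E
python3 -c "
from h import *
st()
plan((480,150,230,.06),(600,-281,200,.06),(600,-281,82,.06))"
```

```text
t0.30 [139.9 505.9 226.5] yaw_y 1.301 F [0.3 0.3 0.2] w 92.0 q [ 1.15  0.34  1.52 -0.    1.28 -0.15]
tcp [139.9 505.9 226.5] yaw_y 1.301 z down [-0. -0. -1.]
(480, 150, 230, 0.06) dx -0.34 dy -25.24 dz 42.27  spin 1.241 (or -1.901)
(600, -281, 200, 0.06) dx 2.68 dy -63.58 dz 65.32  spin 1.241 (or -1.901)
(600, -281, 82, 0.06) dx 14.48 dy -63.57 dz 65.32  spin 1.241 (or -1.901)
```

```bash
python3 -m crank '[{"dx":-0.3,"dy":-25.2,"dz":42.3,"spin":1.24},{"dx":-0.3,"dy":-25.2,"dz":42.3,"spin":1.24},{"dx":-0.3,"dy":-25.2,"dz":42.3,"spin":1.24},{"dx":-0.3,"dy":-25.2,"dz":42.3,"spin":1.24},{"dx":-0.3,"dy":-25.2,"dz":42.3,"spin":1.24},{"dx":-0.3,"dy":-25.2,"dz":42.3,"spin":1.24},{"dx":-0.3,"dy":-25.2,"dz":42.3,"spin":1.24},{"dx":-0.3,"dy":-25.2,"dz":42.3,"spin":1.24},{"dx":-0.3,"dy":-25.2,"dz":42.3,"spin":1.24},{"dx":-0.3,"dy":-25.2,"dz":42.3,"spin":1.24},{"dx":-0.3,"dy":-25.2,"dz":42.3,"spin":1.24},{"dx":2.7,"dy":-63.6,"dz":65.3,"spin":1.24},{"dx":2.7,"dy":-63.6,"dz":65.3,"spin":1.24},{"dx":2.7,"dy":-63.6,"dz":65.3,"spin":1.24},{"dx":2.7,"dy":-63.6,"dz":65.3,"spin":1.24},{"dx":2.7,"dy":-63.6,"dz":65.3,"spin":1.24},{"dx":2.7,"dy":-63.6,"dz":65.3,"spin":1.24},{"dx":2.7,"dy":-63.6,"dz":65.3,"spin":1.24},{"dx":2.7,"dy":-63.6,"dz":65.3,"spin":1.24},{"dx":2.7,"dy":-63.6,"dz":65.3,"spin":1.24}]' 50; python3 -c "
from h import *
st()
plan((600,-281,150,.06),(600,-281,82,.06))"
```

```text
time: 1.97
tool_pos: [569.0, -184.3, 206.0]
tcp_rot: [3.008, 1.571, 1.498]
contact_force: [1.2, 0.4, -0.5]
grip_width: 45.8
t1.97 [ 569.  -184.3  206. ] yaw_y 0.061 F [ 1.2  0.4 -0.5] w 45.8 q [-0.44  0.49  1.35  0.    1.3  -0.5 ]
tcp [ 569.  -184.3  206. ] yaw_y 0.061 z down [ 0.  0. -1.]
(600, -281, 150, 0.06) dx 5.59 dy 2.51 dz 9.84  spin 0.001 (or -3.141)
(600, -281, 82, 0.06) dx 12.39 dy 2.51 dz 9.84  spin 0.001 (or -3.141)
```

```bash
python3 -m crank '[{"dx":0},{"dx":0},{"dx":0}]' >/dev/null; python3 -c "
from h import *
st()
plan((600,-281,150,.06),(600,-281,82,.06))"
```

```text
t1.97 [ 569.  -184.3  206. ] yaw_y 0.061 F [ 1.2  0.4 -0.5] w 45.8 q [-0.44  0.49  1.35  0.    1.3  -0.5 ]
tcp [ 569.  -184.3  206. ] yaw_y 0.061 z down [ 0.  0. -1.]
(600, -281, 150, 0.06) dx 5.59 dy 2.51 dz 9.84  spin 0.001 (or -3.141)
(600, -281, 82, 0.06) dx 12.39 dy 2.51 dz 9.84  spin 0.001 (or -3.141)invalid input at $[0]: expected keys dx, dy, dz, spin
```

All keys are needed in each row.

```bash
python3 -m crank '[{"dx":0,"dy":0,"dz":0,"spin":0},{"dx":0,"dy":0,"dz":0,"spin":0},{"dx":0,"dy":0,"dz":0,"spin":0}]' >/dev/null; python3 -c "
from h import *
st()
plan((600,-281,150,.06),(600,-281,82,.06))"
```

```text
t2.22 [ 568.4 -181.8  205.7] yaw_y 0.060 F [0.7 0.2 0.3] w 45.6 q [-0.44  0.49  1.35  0.    1.3  -0.5 ]
tcp [ 568.4 -181.8  205.7] yaw_y 0.06 z down [-0.  0. -1.]
(600, -281, 150, 0.06) dx 5.56 dy 2.56 dz 10.10  spin 0.000 (or -3.141)
(600, -281, 82, 0.06) dx 12.36 dy 2.56 dz 10.10  spin 0.000 (or -3.141)
```

```bash
python3 -m crank '[{"dx":5.6,"dy":2.6,"dz":10.1,"spin":0},{"dx":5.6,"dy":2.6,"dz":10.1,"spin":0},{"dx":5.6,"dy":2.6,"dz":10.1,"spin":0},{"dx":7.6,"dy":2.6,"dz":10.1,"spin":0},{"dx":7.6,"dy":2.6,"dz":10.1,"spin":0},{"dx":7.6,"dy":2.6,"dz":10.1,"spin":0}]'
python3 - <<'E'
from h import *
s=cam("side");cv2.imwrite("pics/k1.png",cv2.resize(s["frame"][210:370,340:540],None,fx=4,fy=3.75)[:600])
st();plan((600,-281,82,.06))
E
```

```text
time: 2.72
tool_pos: [600.4, -279.3, 129.5]
tcp_rot: [-2.339, 1.568, 2.435]
contact_force: [-0.2, 0.5, 0.1]
grip_width: 45.8
t2.77 [ 601.2 -279.6  131.1] yaw_y 0.063 F [-0.1 -0.3  0.4] w 46.2 q [-0.55  0.67  1.23  0.    1.23 -0.61]
tcp [ 601.2 -279.6  131.1] yaw_y 0.063 z down [ 0.  0. -1.]
(600, -281, 82, 0.06) dx 4.91 dy -0.13 dz 0.14  spin 0.003 (or -3.139)
```

View pics/k1.png

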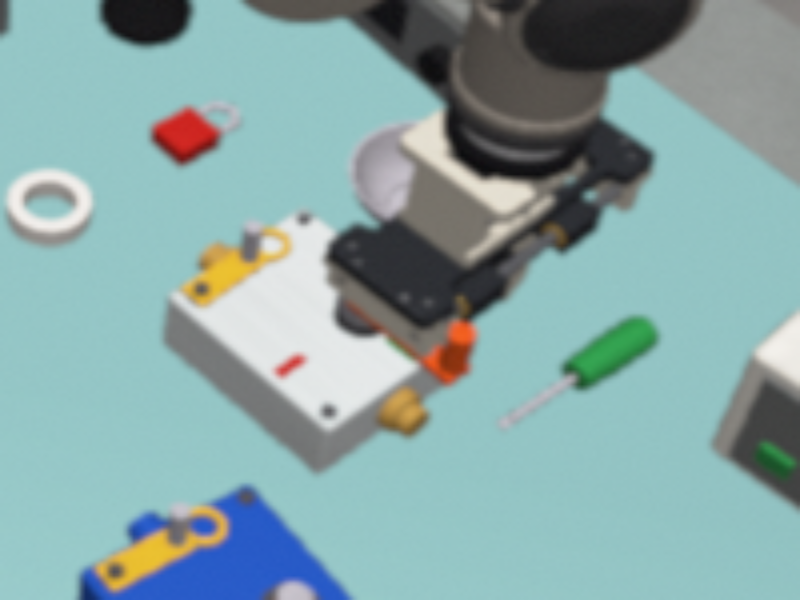

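Run:
```python
from h import *
s=cam("side");t=cam("top")
for c,n,b in((s,"side",(340,210)),(t,"top",(375,80))):
    im=cv2.resize(c["frame"][b[1]:b[1]+150,b[0]:b[0]+200],None,fx=4,fy=4,interpolation=cv2.INTER_CUBIC)
    for p,col in(((600,-280,131),(0,255,0)),((577,-281,131),(255,0,255)),((623,-279,131),(255,255,0)),((600,-281,112),(0,0,255))):
        u=(proj(c,p)-b)*4; cv2.circle(im,tuple(int(i) for i in u),4,col,-1)
    cv2.imwrite(f"pics/k2{n}.png",im)
```

```text
(no output)
```

View pics/k2side.png

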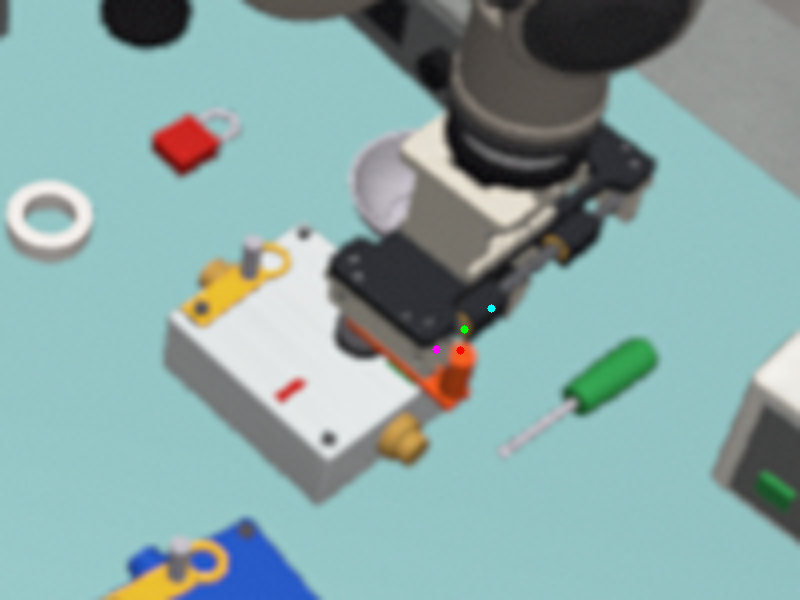

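View pics/k2top.png

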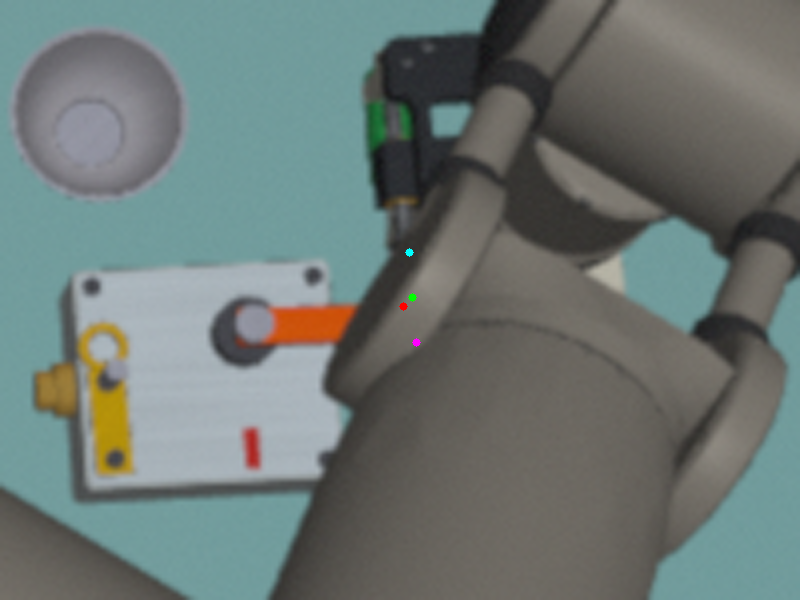

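The side view shows the knob (red dot at 460,350) between the projected finger positions (magenta and cyan). Next I descend and close.

```bash
python3 -m crank '[{"dx":2.0,"dy":-0.1,"dz":0.1,"spin":0},{"dx":4.0,"dy":-0.1,"dz":0.1,"spin":0},{"dx":4.9,"dy":-0.1,"dz":0.1,"spin":0},{"dx":4.9,"dy":-0.1,"dz":0.1,"spin":0}]' ;  python3 -m crank '[{"dx":0,"dy":0,"dz":0,"spin":0},{"dx":0,"dy":0,"dz":0,"spin":0},{"dx":0,"dy":0,"dz":0,"spin":0},{"dx":0,"dy":0,"dz":0,"spin":0},{"dx":0,"dy":0,"dz":0,"spin":0},{"dx":0,"dy":0,"dz":0,"spin":0}]' 10
python3 - <<'E'
from h import *
st()
E
```

```text
time: 3.2
tool_pos: [599.2, -281.1, 80.1]
tcp_rot: [-2.231, 1.568, 2.543]
contact_force: [0.3, 0.3, -0.1]
grip_width: 46.1
time: 3.7
tool_pos: [600.5, -282.7, 82.1]
tcp_rot: [1.073, 1.569, -0.437]
contact_force: [0.5, -0.2, 3.4]
grip_width: 17.5
t3.70 [ 600.5 -282.7   82.1] yaw_y 0.061 F [ 0.5 -0.2  3.4] w 17.5 q [-0.56  0.72  1.29  0.    1.13 -0.62]
```

Run:
```python
from h import *
p,R=tool(); p=np.array([600.2,-281.6,82]);P=np.array([596,-211.5,82])
for th in np.r_[np.arange(.12,1.57,.12),1.57,1.60]:
    d=Ro.from_euler("z",-th).apply(p-P)+P-p; d=R.T@d/10
    print("%.2f: dy %.2f dz %.2f (dx %.2f)"%(th,d[1],d[2],d[0]))
```

```text
0.12: dy -0.84 dz -0.05 (dx -0.00)
0.24: dy -1.67 dz -0.20 (dx -0.00)
0.36: dy -2.47 dz -0.45 (dx -0.00)
0.48: dy -3.24 dz -0.80 (dx -0.01)
0.60: dy -3.96 dz -1.23 (dx -0.01)
0.72: dy -4.63 dz -1.75 (dx -0.01)
0.84: dy -5.23 dz -2.34 (dx -0.01)
0.96: dy -5.75 dz -3.00 (dx -0.01)
1.08: dy -6.19 dz -3.72 (dx -0.01)
1.20: dy -6.54 dz -4.49 (dx -0.01)
1.32: dy -6.80 dz -5.29 (dx -0.02)
1.44: dy -6.96 dz -6.11 (dx -0.02)
1.56: dy -7.01 dz -6.95 (dx -0.02)
1.57: dy -7.01 dz -7.02 (dx -0.02)
1.60: dy -7.01 dz -7.24 (dx -0.02)
```

```bash
python3 -m crank '[{"dx":0,"dy":-0.84,"dz":-0.05,"spin":0.12},{"dx":0,"dy":-1.67,"dz":-0.2,"spin":0.24},{"dx":0,"dy":-2.47,"dz":-0.45,"spin":0.36},{"dx":0,"dy":-3.24,"dz":-0.8,"spin":0.48}]'; python3 -c "
from h import *
st()
t=cam('side');cv2.imwrite('pics/k3.png',cv2.resize(t['frame'][210:360,340:540],None,fx=4,fy=4))"
```

```text
time: 4.03
tool_pos: [568.0, -275.4, 82.0]
tcp_rot: [2.374, 1.568, 0.378]
contact_force: [4.7, 6.4, 3.1]
grip_width: 17.4
t4.03 [ 568.  -275.4   82. ] yaw_y -0.425 F [4.7 6.4 3.1] w 17.4 q [-0.57  0.67  1.4   0.    1.08 -0.15]
```

View pics/k3.png

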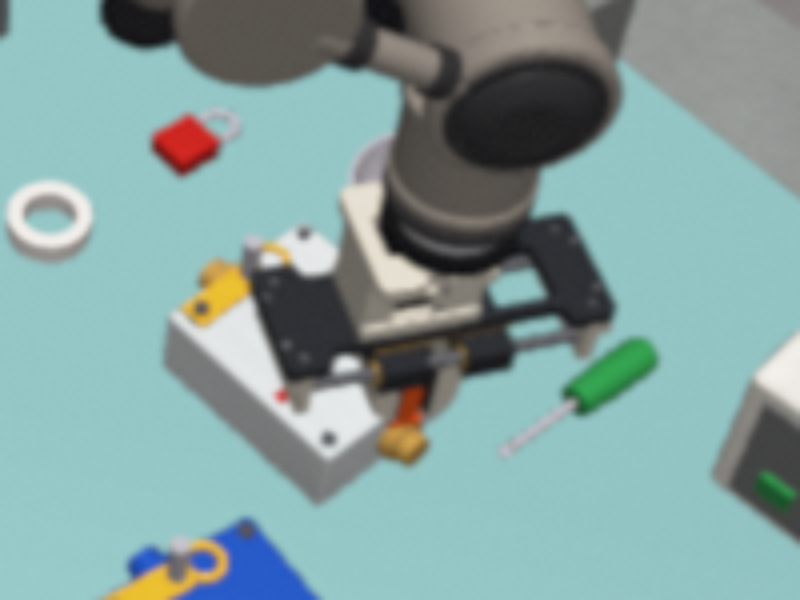

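```bash
python3 -m crank '[{"dx":0,"dy":-0.84,"dz":-0.05,"spin":0.12},{"dx":0,"dy":-1.67,"dz":-0.2,"spin":0.24},{"dx":0,"dy":-2.47,"dz":-0.45,"spin":0.36},{"dx":0,"dy":-3.24,"dz":-0.8,"spin":0.48},{"dx":0,"dy":-3.96,"dz":-1.23,"spin":0.6},{"dx":0,"dy":-4.63,"dz":-1.75,"spin":0.72},{"dx":0,"dy":-5.23,"dz":-2.34,"spin":0.84},{"dx":0,"dy":-5.75,"dz":-3.0,"spin":0.96},{"dx":0,"dy":-6.0,"dz":-3.38,"spin":1.02},{"dx":0,"dy":-6.0,"dz":-3.38,"spin":1.02}]'; python3 -c "
from h import *
st()"
```

```text
time: 4.92
tool_pos: [529.4, -220.0, 82.1]
tcp_rot: [2.935, 1.564, -0.077]
contact_force: [11.9, 4.4, -2.3]
grip_width: 17.5
t4.92 [ 529.4 -220.    82.1] yaw_y -1.442 F [11.9  4.4 -2.3] w 17.5 q [-0.53  0.57  1.58  0.    0.98  0.91]
```

```bash
python3 -m crank '[{"dx":0,"dy":-0.4,"dz":-0.2,"spin":0.05},{"dx":0,"dy":-0.6,"dz":-0.25,"spin":0.08},{"dx":0,"dy":-0.6,"dz":-0.25,"spin":0.08},{"dx":0,"dy":-0.6,"dz":-0.25,"spin":0.08}]'; python3 -c "
from h import *
st()"
```

```text
time: 5.25
tool_pos: [529.1, -215.8, 82.0]
tcp_rot: [2.502, 1.567, -0.587]
contact_force: [3.6, -3.2, 1.5]
grip_width: 17.5
t5.25 [ 529.1 -215.8   82. ] yaw_y -1.518 F [ 3.6 -3.2  1.5] w 17.5 q [-0.52  0.57  1.58 -0.    0.98  1.  ]
```

```bash
python3 -m crank '[{"dx":0,"dy":-0.2,"dz":0,"spin":0.02},{"dx":0,"dy":-0.3,"dz":0,"spin":0.03},{"dx":0,"dy":-0.3,"dz":0,"spin":0.03}]';python3 -m crank '[{"dx":0,"dy":-0.2,"dz":0,"spin":0.02},{"dx":0,"dy":-0.3,"dz":0,"spin":0.03},{"dx":0,"dy":-0.3,"dz":0,"spin":0.03}]'; python3 -c "
from h import *
st()"
```

```text
time: 5.5
tool_pos: [529.5, -215.6, 82.1]
tcp_rot: [2.215, 1.563, -0.905]
contact_force: [4.9, -13.2, -2.2]
grip_width: 17.2
time: 5.75
tool_pos: [529.8, -215.5, 82.2]
tcp_rot: [2.126, 1.558, -1.024]
contact_force: [4.6, -25.8, -5.8]
grip_width: 17.0
t5.75 [ 529.8 -215.5   82.2] yaw_y -1.580 F [  4.6 -25.8  -5.8] w 17.0 q [-0.52  0.57  1.59 -0.01  0.97  1.07]
```

At the stop (25 N with no motion). Next: relax, open, rise.

```bash
python3 -m crank '[{"dx":0,"dy":0.4,"dz":0,"spin":0},{"dx":0,"dy":0.5,"dz":0,"spin":0}]'; python3 -m crank '[{"dx":0,"dy":0,"dz":0,"spin":0},{"dx":0,"dy":0,"dz":0,"spin":0},{"dx":0,"dy":0,"dz":0,"spin":0},{"dx":0,"dy":0,"dz":0,"spin":0},{"dx":-3,"dy":0,"dz":0,"spin":0},{"dx":-6,"dy":0,"dz":0,"spin":0},{"dx":-6,"dy":0,"dz":0,"spin":0}]' 45; python3 -c "
from h import *
st()
plan((573,-136.5,140,.06),(573,-136.5,140,.06+1.5708))
t=cam('side');cv2.imwrite('pics/k4.png',cv2.resize(t['frame'][210:360,340:540],None,fx=4,fy=4))
t=cam('top');cv2.imwrite('pics/k4t.png',cv2.resize(t['frame'][100:250,340:540],None,fx=4,fy=4))"
```

```text
time: 5.92
tool_pos: [529.7, -215.8, 82.0]
tcp_rot: [2.765, 1.565, -0.386]
contact_force: [7.7, -1.4, 0.2]
grip_width: 17.2
time: 6.5
tool_pos: [529.9, -214.9, 146.4]
tcp_rot: [2.662, 1.562, -0.488]
contact_force: [0.7, -1.9, 0.3]
grip_width: 41.0
t6.50 [ 529.9 -214.9  146.4] yaw_y -1.579 F [ 0.7 -1.9  0.3] w 41.0 q [-0.52  0.49  1.52  0.    1.12  1.06]
tcp [ 529.9 -214.9  146.4] yaw_y -1.579 z down [ 0.01 -0.   -1.  ]
(573, -136.5, 140, 0.06) dx 0.64 dy -7.88 dz -4.24  spin 1.503 (or -1.639)
(573, -136.5, 140, 1.6308) dx 0.64 dy -7.88 dz -4.24  spin -0.068 (or 3.074)
```

View pics/k4.png

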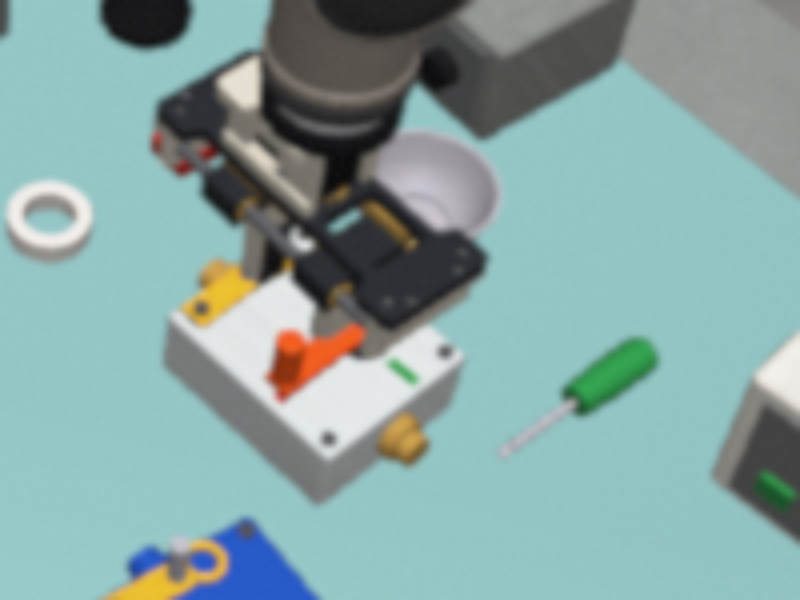

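View pics/k4t.png

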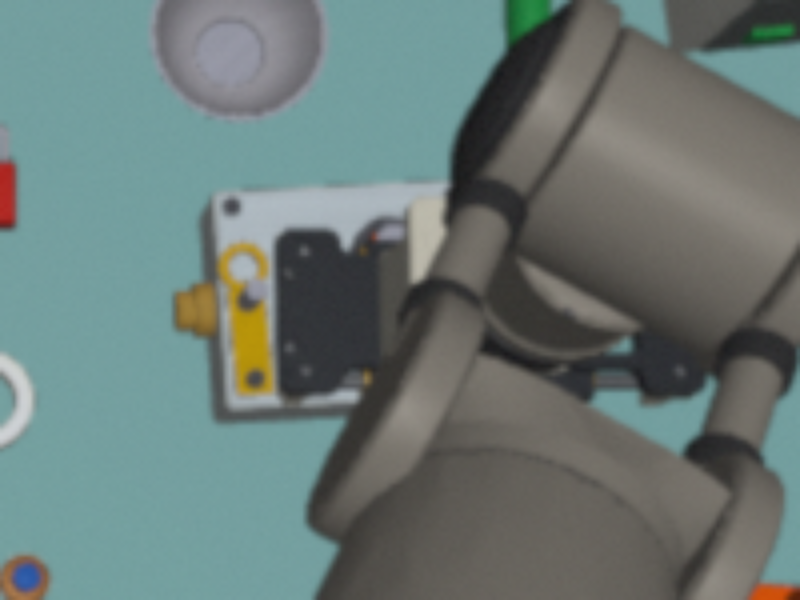

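Side view: the orange handle now lies along -x with its knob at px (290,350), so the isolator is off. Next is the hasp stud.

```bash
python3 -m crank '[{"dx":0.5,"dy":-4,"dz":-2.1,"spin":-0.068},{"dx":0.6,"dy":-7.9,"dz":-4.2,"spin":-0.068},{"dx":0.6,"dy":-7.9,"dz":-4.2,"spin":-0.068},{"dx":2.6,"dy":-7.9,"dz":-4.2,"spin":-0.068},{"dx":2.6,"dy":-7.9,"dz":-4.2,"spin":-0.068}]'; python3 -c "
from h import *
st()
plan((573,-136.5,66,.06+1.5708))
t=cam('side');b=np.array([340,210]);im=cv2.resize(t['frame'][210:360,340:540],None,fx=4,fy=4)
for p in((573,-136.5,93),(573,-118.5,118),(573,-156.5,118)):cv2.circle(im,tuple(int(i) for i in (proj(t,p)-b)*4),4,(255,0,255),-1)
cv2.imwrite('pics/h1.png',im)"
```

```text
time: 7.02
tool_pos: [567.9, -133.3, 111.0]
tcp_rot: [-0.419, 1.563, 2.784]
contact_force: [-0.1, -0.2, -0.5]
grip_width: 41.3
t7.02 [ 567.9 -133.3  111. ] yaw_y -1.509 F [-0.1 -0.2 -0.5] w 41.3 q [-0.36  0.56  1.51 -0.    1.08  1.15]
tcp [ 567.9 -133.3  111. ] yaw_y -1.509 z down [-0.01  0.   -1.  ]
(573, -136.5, 66, 1.6308) dx 4.49 dy 0.37 dz -0.52  spin 0.002 (or -3.140)
```

View pics/h1.png

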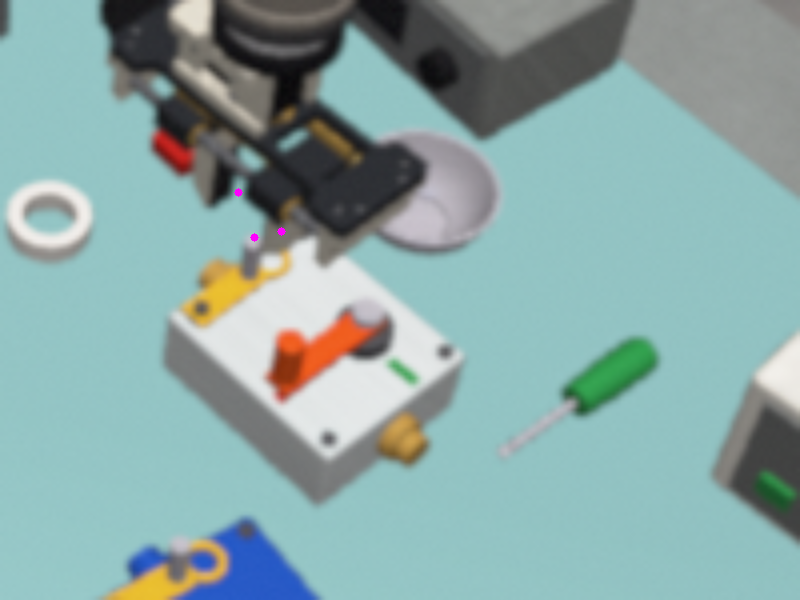

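```bash
python3 -m crank '[{"dx":0.5,"dy":0.35,"dz":-0.5,"spin":0},{"dx":2.5,"dy":0.35,"dz":-0.5,"spin":0},{"dx":4.4,"dy":0.35,"dz":-0.5,"spin":0},{"dx":4.4,"dy":0.35,"dz":-0.5,"spin":0}]';  python3 -m crank '[{"dx":0,"dy":0,"dz":0,"spin":0},{"dx":0,"dy":0,"dz":0,"spin":0},{"dx":0,"dy":0,"dz":0,"spin":0},{"dx":0,"dy":0,"dz":0,"spin":0},{"dx":0,"dy":0,"dz":0,"spin":0},{"dx":0,"dy":0,"dz":0,"spin":0}]' 6
python3 - <<'E'
from h import *
st()
p,R=tool(); P=np.array([531.2,-139.6,p[2]]);p0=P+42*np.array([np.cos(.065),np.sin(.065),0]);print(p0)
for th in np.r_[np.arange(.12,1.5,.12),1.5]:
    d=Ro.from_euler("z",th).apply(p0-P)+P-p0; d=R.T@d/10
    print("%.2f: dy %.2f dz %.2f (dx %.2f)"%(th,d[1],d[2],d[0]))
E
```

```text
time: 7.4
tool_pos: [573.4, -138.6, 68.0]
tcp_rot: [-0.431, 1.565, 2.77]
contact_force: [-1.8, 0.7, -0.2]
grip_width: 41.2
time: 7.9
tool_pos: [575.9, -138.5, 72.1]
tcp_rot: [2.859, 1.569, -0.222]
contact_force: [1.0, 0.5, 3.2]
grip_width: 10.7
t7.90 [ 575.9 -138.5   72.1] yaw_y -1.511 F [1.  0.5 3.2] w 10.7 q [-0.37  0.62  1.53  0.    0.99  1.15]
[ 573.11130623 -136.87192197   72.08978637]
0.12: dy -0.50 dz 0.03 (dx -0.00)
0.24: dy -1.00 dz 0.13 (dx -0.00)
0.36: dy -1.48 dz 0.28 (dx -0.00)
0.48: dy -1.94 dz 0.48 (dx -0.00)
0.60: dy -2.37 dz 0.75 (dx -0.00)
0.72: dy -2.76 dz 1.06 (dx -0.00)
0.84: dy -3.12 dz 1.41 (dx -0.00)
0.96: dy -3.43 dz 1.81 (dx -0.00)
1.08: dy -3.69 dz 2.24 (dx -0.01)
1.20: dy -3.90 dz 2.70 (dx -0.01)
1.32: dy -4.05 dz 3.18 (dx -0.01)
1.44: dy -4.15 dz 3.67 (dx -0.01)
1.50: dy -4.17 dz 3.92 (dx -0.01)
```

```bash
python3 -m crank '[{"dx":0,"dy":-0.5,"dz":0.03,"spin":-0.12},{"dx":0,"dy":-1.0,"dz":0.13,"spin":-0.24},{"dx":0,"dy":-1.48,"dz":0.28,"spin":-0.36},{"dx":0,"dy":-1.94,"dz":0.48,"spin":-0.48},{"dx":0,"dy":-2.37,"dz":0.75,"spin":-0.6},{"dx":0,"dy":-2.76,"dz":1.06,"spin":-0.72}]'; python3 -c "
from h import *
st()
t=cam('side');im=cv2.resize(t['frame'][210:360,340:540],None,fx=4,fy=4)
cv2.imwrite('pics/h2.png',im)"
```

```text
time: 8.4
tool_pos: [564.2, -110.4, 72.1]
tcp_rot: [2.704, 1.568, 0.348]
contact_force: [2.6, 4.9, 3.2]
grip_width: 10.8
t8.40 [ 564.2 -110.4   72.1] yaw_y -0.786 F [2.6 4.9 3.2] w 10.8 q [-0.33  0.59  1.58  0.    0.97  0.46]
```

View pics/h2.png

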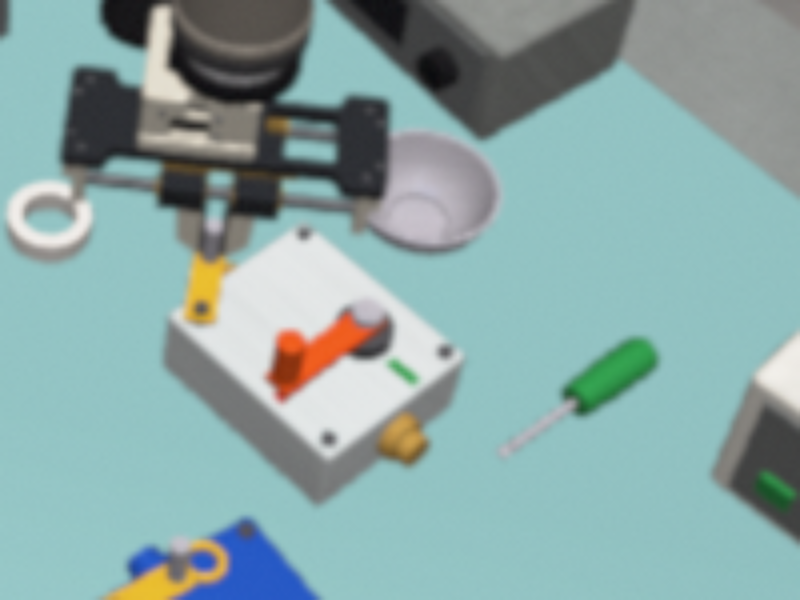

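```bash
python3 -m crank '[{"dx":0,"dy":-0.5,"dz":0.1,"spin":-0.12},{"dx":0,"dy":-1.0,"dz":0.25,"spin":-0.24},{"dx":0,"dy":-1.48,"dz":0.4,"spin":-0.36},{"dx":0,"dy":-1.94,"dz":0.65,"spin":-0.48},{"dx":0,"dy":-2.37,"dz":0.9,"spin":-0.6},{"dx":0,"dy":-2.76,"dz":1.2,"spin":-0.72},{"dx":0,"dy":-2.95,"dz":1.4,"spin":-0.78},{"dx":0,"dy":-2.95,"dz":1.4,"spin":-0.78}]'; python3 -c "
from h import *
st()"; python3 -m crank '[{"dx":0,"dy":-0.3,"dz":0,"spin":0},{"dx":0,"dy":-0.5,"dz":0.0,"spin":0},{"dx":0,"dy":-0.5,"dz":0.0,"spin":0}]'; python3 -c "
from h import *
st()"
```

```text
time: 9.12
tool_pos: [532.0, -95.9, 72.1]
tcp_rot: [-3.107, 1.565, 1.598]
contact_force: [-0.6, 19.8, 8.8]
grip_width: 10.5
t9.12 [532.  -95.9  72.1] yaw_y -0.008 F [-0.6 19.8  8.8] w 10.5 q [-0.32  0.54  1.68  0.01  0.92 -0.32]
time: 9.37
tool_pos: [531.5, -96.1, 72.4]
tcp_rot: [2.084, 1.56, 0.501]
contact_force: [15.1, 21.4, -1.7]
grip_width: 11.0
t9.37 [531.5 -96.1  72.4] yaw_y -0.012 F [15.1 21.4 -1.7] w 11.0 q [-0.33  0.54  1.69  0.01  0.91 -0.32]
```

Stop reached: 15 N with no movement. Release and rise.

```bash
python3 -m crank '[{"dx":0,"dy":0.3,"dz":-0.2,"spin":0},{"dx":0,"dy":0.4,"dz":-0.3,"spin":0}]'; python3 -m crank '[{"dx":0,"dy":0,"dz":0,"spin":0},{"dx":0,"dy":0,"dz":0,"spin":0},{"dx":0,"dy":0,"dz":0,"spin":0},{"dx":0,"dy":0,"dz":0,"spin":0},{"dx":-3,"dy":0,"dz":0,"spin":0},{"dx":-6,"dy":0,"dz":0,"spin":0},{"dx":-9,"dy":0,"dz":0,"spin":0},{"dx":-11,"dy":0,"dz":0,"spin":0},{"dx":-11,"dy":-8,"dz":-6,"spin":0},{"dx":-11,"dy":-8,"dz":-8,"spin":0}, {"dx":-11,"dy":-8,"dz":-12,"spin":0},{"dx":-11,"dy":-8,"dz":-16,"spin":0}, {"dx":-11,"dy":-8,"dz":-20,"spin":0}]' 45; python3 -c "
from h import *
st()
t=cam('side');cv2.imwrite('pics/h3.png',cv2.resize(t['frame'][190:340,300:500],None,fx=4,fy=4))
t=cam('top');cv2.imwrite('pics/h3t.png',cv2.resize(t['frame'][100:250,340:540],None,fx=4,fy=4))"
```

```text
time: 9.53
tool_pos: [532.1, -95.6, 72.0]
tcp_rot: [2.501, 1.569, 0.92]
contact_force: [-1.9, 2.8, 6.0]
grip_width: 11.1
time: 10.62
tool_pos: [453.0, 84.0, 181.6]
tcp_rot: [1.476, 1.57, -0.108]
contact_force: [1.6, -0.9, -0.4]
grip_width: 41.3
t10.62 [453.   84.  181.6] yaw_y -0.013 F [ 1.6 -0.9 -0.4] w 41.3 q [ 0.02  0.27  1.76 -0.    1.11  0.03]
```

View pics/h3.png

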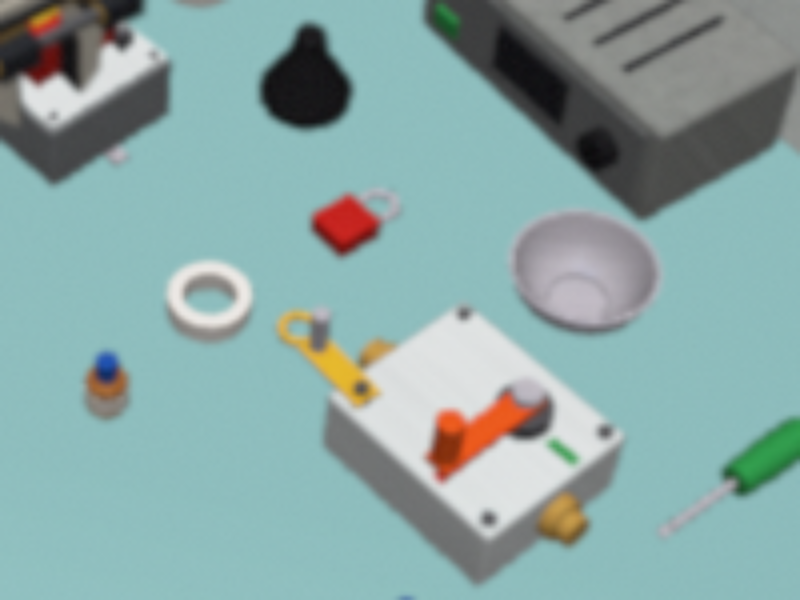

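View pics/h3t.png

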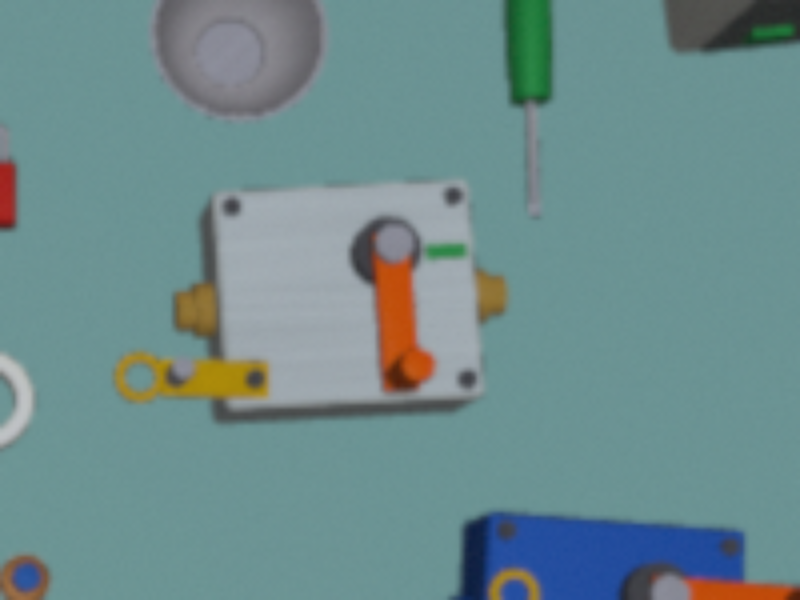

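Both views agree: the handle lies along -x (green mark uncovered, red covered), the hasp points out along +y with its eye past the block side at top px (140,377), and nothing else has moved. Next is the cover.

Run:
```python
from h import *
plan((525,205.5,150,1.639),(525,205.5,71,1.639))
```

```text
tcp [453.3  87.8 181.5] yaw_y -0.005 z down [ 0.  0. -1.]
(525, 205.5, 150, 1.639) dx 3.17 dy 7.11 dz -11.80  spin 1.498 (or -1.644)
(525, 205.5, 71, 1.639) dx 11.07 dy 7.11 dz -11.79  spin 1.498 (or -1.644)
```

```bash
python3 -m crank '[{"dx":0,"dy":2,"dz":-4,"spin":0.12},{"dx":1,"dy":4,"dz":-8,"spin":0.24},{"dx":3,"dy":7.1,"dz":-11.8,"spin":0.36},{"dx":3.2,"dy":7.1,"dz":-11.8,"spin":0.48},{"dx":3.2,"dy":7.1,"dz":-11.8,"spin":0.6},{"dx":3.2,"dy":7.1,"dz":-11.8,"spin":0.72},{"dx":3.2,"dy":7.1,"dz":-11.8,"spin":0.84},{"dx":3.2,"dy":7.1,"dz":-11.8,"spin":0.96},{"dx":3.2,"dy":7.1,"dz":-11.8,"spin":1.08},{"dx":3.2,"dy":7.1,"dz":-11.8,"spin":1.2},{"dx":3.2,"dy":7.1,"dz":-11.8,"spin":1.32},{"dx":3.2,"dy":7.1,"dz":-11.8,"spin":1.44},{"dx":3.2,"dy":7.1,"dz":-11.8,"spin":1.5},{"dx":3.2,"dy":7.1,"dz":-11.8,"spin":1.5},{"dx":3.2,"dy":7.1,"dz":-11.8,"spin":1.5}]' 65
python3 - <<'E'
from h import *
st();plan((525,205.5,71,1.639))
c=cam("side");b=np.array([250,110]);im=cv2.resize(c["frame"][110:260,250:450],None,fx=4,fy=4)
for p in((525,205.5,150),(505,222,102),(506.5,187,102)):cv2.circle(im,tuple(int(i) for i in (proj(c,p)-b)*4),4,(255,0,255),-1)
cv2.imwrite("pics/v1.png",im)
E
```

```text
time: 11.97
tool_pos: [526.8, 199.4, 149.0]
tcp_rot: [0.713, 1.57, -2.367]
contact_force: [-0.0, 0.0, -0.7]
grip_width: 59.7
t11.97 [526.8 199.4 149. ] yaw_y -1.510 F [-0.   0.  -0.7] w 59.7 q [ 0.23  0.48  1.53 -0.    1.13  1.74]
tcp [526.8 199.4 149. ] yaw_y -1.51 z down [-0. -0. -1.]
(525, 205.5, 71, 1.639) dx 7.80 dy -0.62 dz 0.15  spin -0.007 (or 3.134)
```

View pics/v1.png

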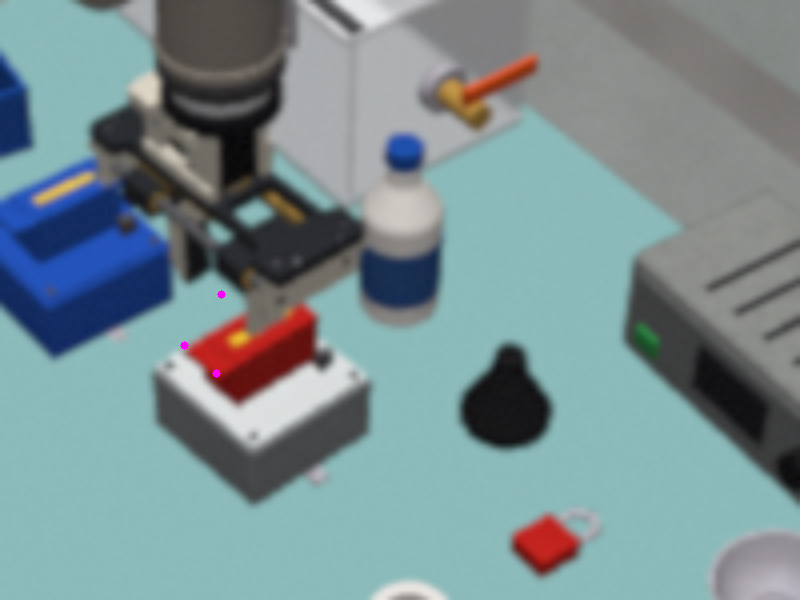

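```bash
python3 -m crank '[{"dx":1,"dy":-0.6,"dz":-0.1,"spin":0},{"dx":3,"dy":-0.6,"dz":-0.1,"spin":0},{"dx":6,"dy":-0.6,"dz":-0.1,"spin":0},{"dx":7.7,"dy":-0.6,"dz":-0.1,"spin":0},{"dx":7.7,"dy":-0.6,"dz":-0.1,"spin":0}]' - ;  python3 -m crank '[{"dx":0,"dy":0,"dz":0,"spin":0},{"dx":0,"dy":0,"dz":0,"spin":0},{"dx":0,"dy":0,"dz":0,"spin":0},{"dx":0,"dy":0,"dz":0,"spin":0},{"dx":0,"dy":0,"dz":0,"spin":0},{"dx":0,"dy":0,"dz":0,"spin":0}]' 30
python3 - <<'E'
from h import *
st()
p,R=tool(); y=.068; ex=np.array([np.cos(y),np.sin(y),0])
H=np.array([557.9,207.7,0])+36*ex; r0=np.array([(p-H)@ex, p[2]+19-66]); print("rel hinge",r0, np.hypot(*r0))
for th in np.arange(.15,1.81,.15):
    a,b=r0; q=np.array([a*np.cos(th)+b*np.sin(th), -a*np.sin(th)+b*np.cos(th)])
    d=ex*(q[0]-a)+np.array([0,0,q[1]-b]); d=R.T@d/10
    print("%.2f: dx %.2f dy %.2f dz %.2f"%(th,*d), "x",(H+ex*q[0])[:2].round(), "grasp z",round(q[1]+66))
E
```

```text
time: 12.43
tool_pos: [524.4, 205.9, 67.8]
tcp_rot: [0.163, 1.563, -2.917]
contact_force: [-0.7, -0.4, -0.9]
grip_width: 59.9
time: 12.93
tool_pos: [528.0, 206.0, 73.4]
tcp_rot: [2.971, 1.568, -0.11]
contact_force: [0.1, -3.7, 5.5]
grip_width: 35.8
t12.93 [528.  206.   73.4] yaw_y -1.510 F [ 0.1 -3.7  5.5] w 35.8 q [ 0.24  0.58  1.6  -0.    0.96  1.75]
rel hinge [-65.92682759  26.41690021] 71.02252609656503
0.15: dx -0.95 dy -0.00 dz -0.47 x [533. 206.] grasp z 102
0.30: dx -1.83 dy -0.01 dz -1.08 x [539. 206.] grasp z 111
0.45: dx -2.60 dy -0.01 dz -1.81 x [546. 207.] grasp z 118
0.60: dx -3.25 dy -0.02 dz -2.65 x [554. 207.] grasp z 125
0.75: dx -3.78 dy -0.03 dz -3.58 x [564. 208.] grasp z 130
0.90: dx -4.15 dy -0.03 dz -4.57 x [574. 209.] grasp z 134
1.05: dx -4.38 dy -0.04 dz -5.61 x [584. 209.] grasp z 136
1.20: dx -4.44 dy -0.05 dz -6.68 x [595. 210.] grasp z 137
1.35: dx -4.35 dy -0.06 dz -7.74 x [605. 211.] grasp z 136
1.50: dx -4.10 dy -0.06 dz -8.77 x [615. 212.] grasp z 134
1.65: dx -3.70 dy -0.07 dz -9.76 x [625. 212.] grasp z 130
1.80: dx -3.15 dy -0.08 dz -10.67 x [634. 213.] grasp z 124
```

```bash
python3 -m crank '[{"dx":-0.5,"dy":0,"dz":-0.22,"spin":0},{"dx":-0.95,"dy":0,"dz":-0.47,"spin":0},{"dx":-1.4,"dy":0,"dz":-0.77,"spin":0},{"dx":-1.83,"dy":-0.01,"dz":-1.08,"spin":0},{"dx":-2.6,"dy":-0.01,"dz":-1.81,"spin":0},{"dx":-3.25,"dy":-0.02,"dz":-2.65,"spin":0}]'
python3 - <<'E'
from h import *
st()
c=cam("side");cv2.imwrite("pics/v2.png",cv2.resize(c["frame"][110:260,250:450],None,fx=4,fy=4))
E
```

```text
time: 13.43
tool_pos: [551.8, 207.6, 104.5]
tcp_rot: [0.195, 1.565, -2.886]
contact_force: [-4.6, -4.2, -2.9]
grip_width: 35.8
t13.43 [551.8 207.6 104.5] yaw_y -1.511 F [-4.6 -4.2 -2.9] w 35.8 q [ 0.23  0.58  1.5  -0.    1.07  1.74]
```

View pics/v2.png

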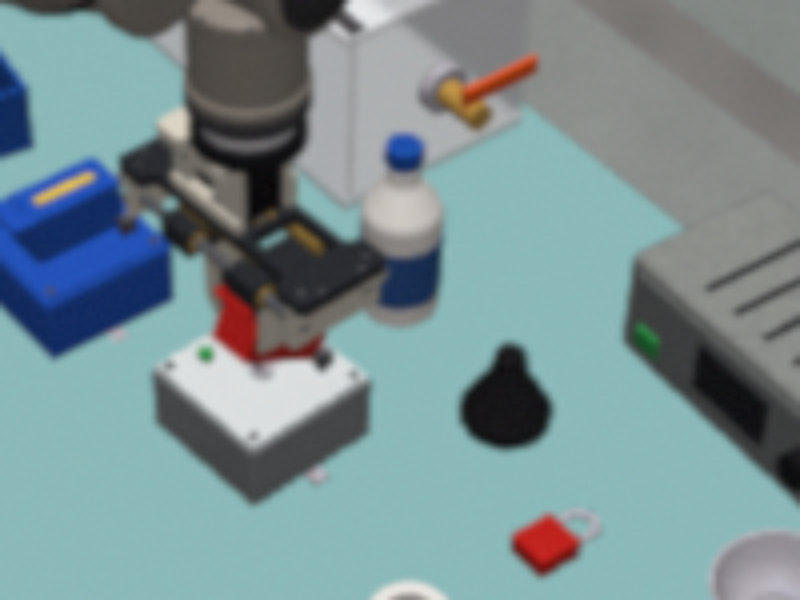

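The cover is rising with the gripper (red hood tilted near px (265,315)). Continue the arc.

```bash
python3 -m crank '[{"dx":-0.53,"dy":0,"dz":-0.93,"spin":0},{"dx":-0.9,"dy":-0.01,"dz":-1.92,"spin":0},{"dx":-1.13,"dy":-0.02,"dz":-2.96,"spin":0},{"dx":-1.19,"dy":-0.03,"dz":-4.03,"spin":0},{"dx":-1.1,"dy":-0.04,"dz":-5.09,"spin":0},{"dx":-0.85,"dy":-0.04,"dz":-6.12,"spin":0},{"dx":-0.85,"dy":-0.04,"dz":-6.12,"spin":0}]'
python3 - <<'E'
from h import *
st()
c=cam("side");cv2.imwrite("pics/v3.png",cv2.resize(c["frame"][110:260,250:450],None,fx=4,fy=4))
E
```

```text
time: 14.07
tool_pos: [616.1, 212.1, 114.3]
tcp_rot: [-2.806, 1.57, 0.395]
contact_force: [-0.9, -3.4, 2.8]
grip_width: 35.4
t14.07 [616.1 212.1 114.3] yaw_y -1.512 F [-0.9 -3.4  2.8] w 35.4 q [0.21 0.67 1.29 0.   1.18 1.73]
```

View pics/v3.png

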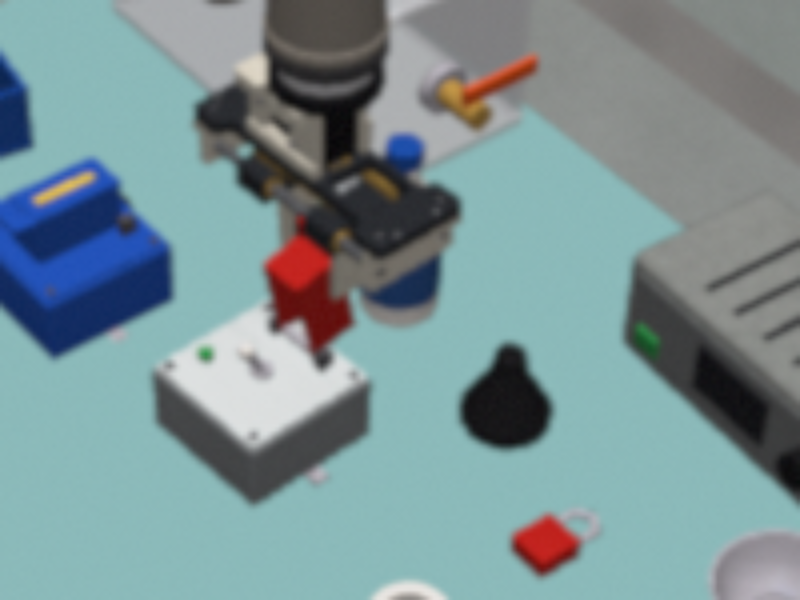

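```bash
python3 -m crank '[{"dx":0.18,"dy":0,"dz":-0.5,"spin":0},{"dx":0.4,"dy":-0.01,"dz":-0.99,"spin":0},{"dx":0.66,"dy":-0.01,"dz":-1.45,"spin":0},{"dx":0.75,"dy":-0.01,"dz":-1.6,"spin":0},{"dx":0.75,"dy":-0.01,"dz":-1.6,"spin":0}]'; python3 -c "
from h import *
st()"; python3 -m crank '[{"dx":0.2,"dy":0,"dz":-0.3,"spin":0},{"dx":0.3,"dy":0,"dz":-0.5,"spin":0},{"dx":0.3,"dy":0,"dz":-0.5,"spin":0}]'; python3 -c "
from h import *
st()"
```

```text
time: 14.53
tool_pos: [631.8, 213.2, 107.6]
tcp_rot: [-3.048, 1.568, 0.153]
contact_force: [-0.8, -4.2, 5.6]
grip_width: 36.0
t14.53 [631.8 213.2 107.6] yaw_y -1.511 F [-0.8 -4.2  5.6] w 36.0 q [ 0.21  0.7   1.25 -0.    1.19  1.72]
time: 14.78
tool_pos: [636.6, 213.6, 104.7]
tcp_rot: [-3.02, 1.568, 0.181]
contact_force: [-2.6, -2.8, 7.5]
grip_width: 35.5
t14.78 [636.6 213.6 104.7] yaw_y -1.511 F [-2.6 -2.8  7.5] w 35.5 q [ 0.21  0.71  1.24 -0.    1.19  1.72]
```

```bash
python3 -m crank '[{"dx":0,"dy":0,"dz":0,"spin":0},{"dx":0,"dy":0,"dz":0,"spin":0},{"dx":0,"dy":0,"dz":0,"spin":0},{"dx":0,"dy":0,"dz":0,"spin":0},{"dx":-3,"dy":0,"dz":0,"spin":0},{"dx":-7,"dy":0,"dz":0,"spin":0},{"dx":-8,"dy":0,"dz":3,"spin":0},{"dx":-8,"dy":0,"dz":7,"spin":0},{"dx":-8,"dy":0,"dz":11,"spin":0},{"dx":-8,"dy":0,"dz":15,"spin":0},{"dx":-8,"dy":0,"dz":19,"spin":0},{"dx":-8,"dy":0,"dz":19,"spin":0}]' 65;  python3 - <<'E'
from h import *
st()
c=cam("side");cv2.imwrite("pics/v4.png",cv2.resize(c["frame"][110:260,250:450],None,fx=4,fy=4))
c=cam("top");cv2.imwrite("pics/v4t.png",cv2.resize(c["frame"][120:240,170:330],None,fx=5,fy=5))
E
```

```text
time: 15.78
tool_pos: [437.1, 201.5, 181.3]
tcp_rot: [0.114, 1.561, -2.966]
contact_force: [0.4, 0.7, -1.4]
grip_width: 59.7
t15.78 [437.1 201.5 181.3] yaw_y -1.509 F [ 0.4  0.7 -1.4] w 59.7 q [0.27 0.31 1.7  0.   1.14 1.78]
```

View pics/v4.png

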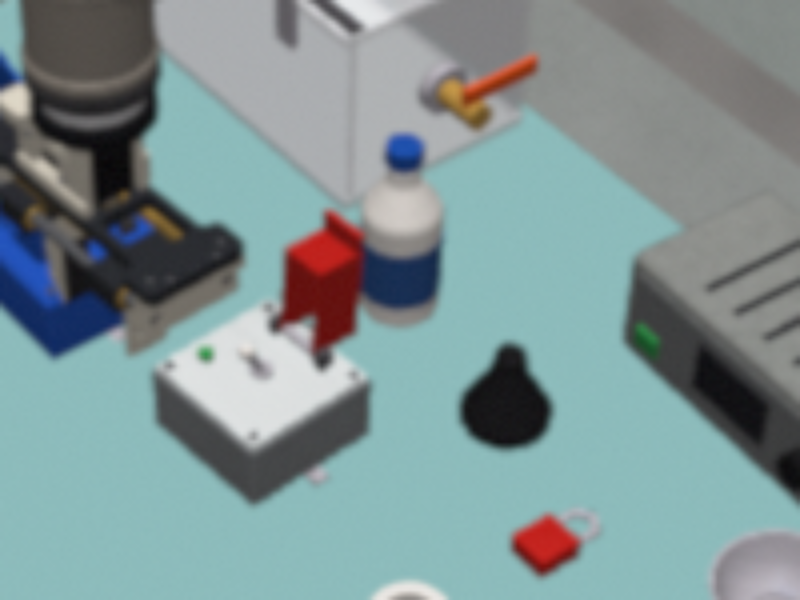

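View pics/v4t.png

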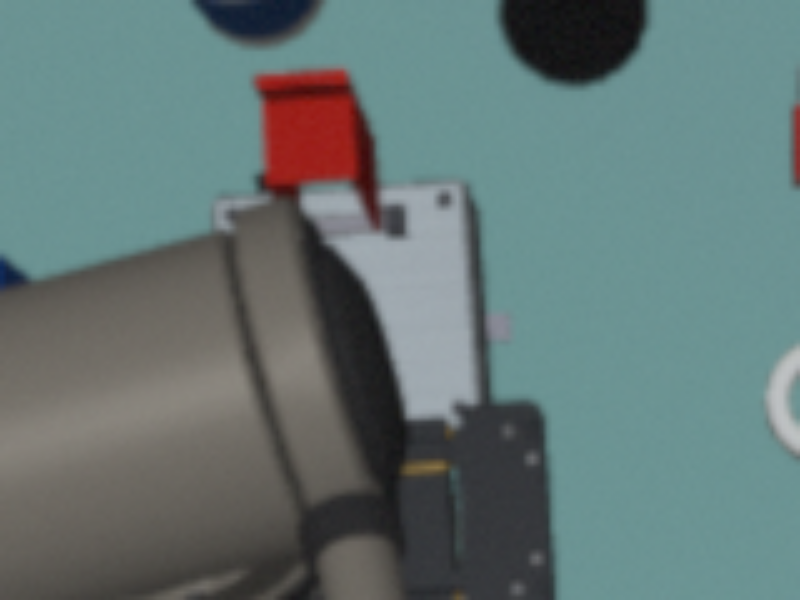

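```bash
cat >> h.py <<'E'
YB=.068; EX=np.array([np.cos(YB),np.sin(YB),0]); EY=np.array([-np.sin(YB),np.cos(YB),0]); B=np.array([557.9,207.7,0]); HG=B+36*EX+np.array([0,0,66])
def cov(a,w,b,th): # rel hinge closed (a along x, b up), y offset w
    return HG+EY*w+EX*(a*np.cos(th)+b*np.sin(th))+np.array([0,0,-a*np.sin(th)+b*np.cos(th)])
E
python3 - <<'E'
from h import *
c=cam("side");b=np.array([250,110])
t=cam("top");bt=np.array([170,120])
for th in(1.55,1.65,1.75):
    print(th,[((proj(c,cov(-89,w,z,th))-b)*4).round().tolist() for w in(18,-18) for z in (36,)],[((proj(t,cov(-89,w,36,th))-bt)*5).round().tolist() for w in(18,-18)])
E
```

```text
1.55 [[321.0, 206.0], [357.0, 233.0]] [[257.0, 93.0], [349.0, 87.0]]
1.65 [[331.0, 205.0], [366.0, 232.0]] [[257.0, 74.0], [349.0, 68.0]]
1.75 [[340.0, 205.0], [375.0, 232.0]] [[258.0, 57.0], [350.0, 50.0]]
```

Side and top lip corners both fit about 1.64 rad, so the cover isn't quite at its stop. I'll push it the rest of the way with closed fingers from the front.

Run:
```python
from h import *
f=lambda x,z:tuple((B+EX*x).round(1)[:2])+(z,1.639)
plan(f(-20,181),f(15,118),f(26,118),f(32,118),f(36,118))
```

```text
tcp [447.6 202.6 183.4] yaw_y -1.511 z down [ 0.  0. -1.]
(np.float64(537.9), np.float64(206.3), 181, 1.639) dx 0.26 dy 0.17 dz -9.04  spin -0.008 (or 3.133)
(np.float64(572.9), np.float64(208.7), 118, 1.639) dx 6.57 dy 0.14 dz -12.53  spin -0.008 (or 3.133)
(np.float64(583.8), np.float64(209.5), 118, 1.639) dx 6.57 dy 0.13 dz -13.62  spin -0.008 (or 3.133)
(np.float64(589.8), np.float64(209.9), 118, 1.639) dx 6.57 dy 0.12 dz -14.22  spin -0.008 (or 3.133)
(np.float64(593.8), np.float64(210.1), 118, 1.639) dx 6.58 dy 0.13 dz -14.62  spin -0.008 (or 3.133)
```

```bash
python3 -m crank '[{"dx":0.3,"dy":0.1,"dz":-4,"spin":0},{"dx":0.3,"dy":0.1,"dz":-8,"spin":0},{"dx":3.3,"dy":0.1,"dz":-10,"spin":0},{"dx":6.5,"dy":0.1,"dz":-11.5,"spin":0},{"dx":6.5,"dy":0.1,"dz":-12.5,"spin":0},{"dx":6.5,"dy":0.1,"dz":-13.2,"spin":0},{"dx":6.5,"dy":0.1,"dz":-13.8,"spin":0},{"dx":6.5,"dy":0.1,"dz":-14.2,"spin":0},{"dx":6.5,"dy":0.1,"dz":-14.2,"spin":0}]' 0;python3 -m crank '[{"dx":0,"dy":0,"dz":-0.2,"spin":0},{"dx":0,"dy":0,"dz":-0.4,"spin":0},{"dx":0,"dy":0,"dz":-0.4,"spin":0}]'; python3 -c "
from h import *
st();p,R=tool();print((p-B)@EX)"
```

```text
time: 16.73
tool_pos: [589.3, 209.8, 118.8]
tcp_rot: [-2.96, 1.568, 0.241]
contact_force: [0.2, 0.2, 0.1]
grip_width: 4.1
time: 16.98
tool_pos: [592.0, 210.1, 118.4]
tcp_rot: [-2.892, 1.57, 0.31]
contact_force: [0.0, 0.5, 0.1]
grip_width: 0.5
t16.98 [592.  210.1 118.4] yaw_y -1.511 F [0.  0.5 0.1] w 0.5 q [0.22 0.62 1.37 0.   1.15 1.73]
34.196658955775774
```

```bash
python3 -m crank '[{"dx":0,"dy":0,"dz":-0.3,"spin":0},{"dx":0,"dy":0,"dz":-0.6,"spin":0},{"dx":0,"dy":0,"dz":-0.6,"spin":0}]';python3 -m crank '[{"dx":0,"dy":0,"dz":-0.3,"spin":0},{"dx":0,"dy":0,"dz":-0.6,"spin":0},{"dx":0,"dy":0,"dz":-0.6,"spin":0}]'; python3 -c "
from h import *
st();p,R=tool();print((p-B)@EX)
c=cam('side');cv2.imwrite('pics/v5.png',cv2.resize(c['frame'][110:260,250:450],None,fx=4,fy=4))"
```

```text
time: 17.23
tool_pos: [593.4, 210.2, 118.0]
tcp_rot: [0.067, 1.561, -3.015]
contact_force: [-16.6, -2.2, 11.5]
grip_width: 0.3
time: 17.48
tool_pos: [594.1, 210.3, 117.9]
tcp_rot: [0.084, 1.549, -2.996]
contact_force: [-36.2, -4.2, 22.4]
grip_width: 0.6
t17.48 [594.1 210.3 117.9] yaw_y -1.510 F [-36.2  -4.2  22.4] w 0.6 q [0.22 0.64 1.34 0.   1.19 1.73]
36.336256959486064
```

View pics/v5.png

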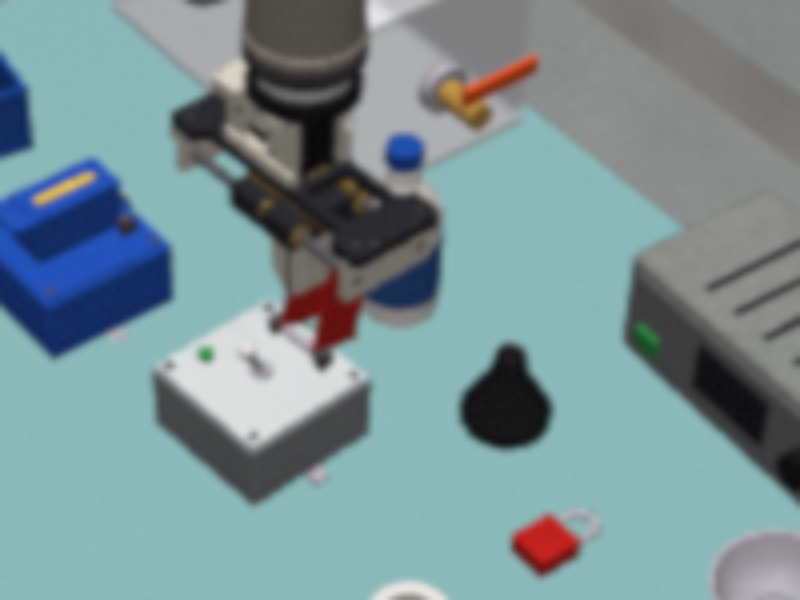

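Contact against the stop (36 N, no more travel), so the cover is right back. Back off to the front, clear of the toggle (tip at px (247,350)).

```bash
python3 -m crank '[{"dx":0,"dy":0,"dz":1,"spin":0},{"dx":0,"dy":0,"dz":3,"spin":0},{"dx":0,"dy":0,"dz":6,"spin":0},{"dx":0,"dy":0,"dz":9,"spin":0},{"dx":0,"dy":0,"dz":9.2,"spin":0},{"dx":0,"dy":0,"dz":9.2,"spin":0},{"dx":0,"dy":0,"dz":9.2,"spin":0}]' >/dev/null
python3 - <<'E'
from h import *
st()
f=lambda x,z:tuple((B+EX*x).round(1)[:2])+(z,1.639)
plan(f(-44,118),f(-44,76),f(-30,76),f(-10,76),f(-3,76))
c=cam("side");cv2.imwrite("pics/g1.png",cv2.resize(c["frame"][140:230,270:390],None,fx=6,fy=6))
b=np.array([270,140]);print([((proj(c,B+EX*s*14.4+np.array([0,0,86.3]))-b)*6).round() for s in(-1,1)])
for th in(1.65,1.75):print([((proj(c,cov(-89,w,36,th))-b)*6).round() for w in(18,-18)])
E
```

```text
t18.12 [513.1 205.4 118.4] yaw_y -1.511 F [ 0.4  0.1 -0.2] w 0.7 q [ 0.24  0.5   1.6  -0.    1.04  1.75]
tcp [513.1 205.4 118.4] yaw_y -1.511 z down [ 0.  0. -1.]
(np.float64(514.0), np.float64(204.7), 118, 1.639) dx 0.05 dy 0.07 dz -0.09  spin -0.008 (or 3.133)
(np.float64(514.0), np.float64(204.7), 76, 1.639) dx 4.25 dy 0.07 dz -0.07  spin -0.008 (or 3.133)
(np.float64(528.0), np.float64(205.7), 76, 1.639) dx 4.25 dy 0.06 dz -1.48  spin -0.008 (or 3.133)
(np.float64(547.9), np.float64(207.0), 76, 1.639) dx 4.25 dy 0.05 dz -3.47  spin -0.008 (or 3.133)
(np.float64(554.9), np.float64(207.5), 76, 1.639) dx 4.26 dy 0.04 dz -4.17  spin -0.008 (or 3.133)
[array([247., 347.]), array([295., 318.])]
[array([377., 127.]), array([430., 168.])]
[array([390., 127.]), array([443., 167.])]
```

View pics/g1.png

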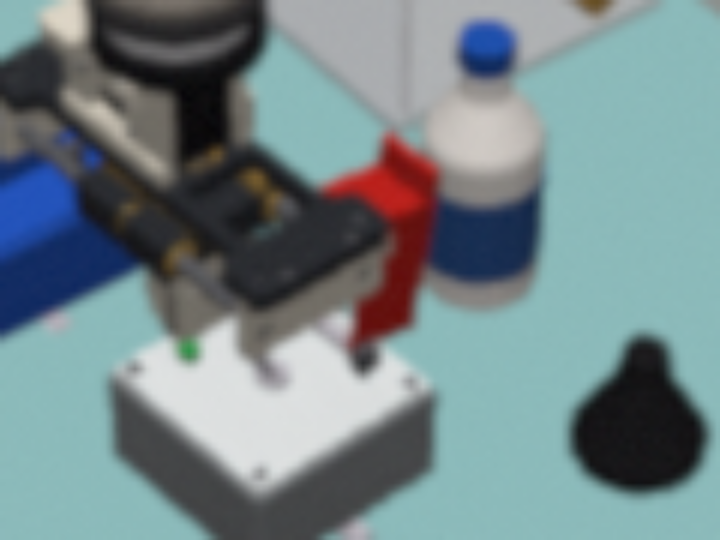

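The lip corners at (388,135) and (438,168) match the 1.75 rad prediction. Now the toggle.

```bash
python3 -m crank '[{"dx":2,"dy":0.05,"dz":0,"spin":0},{"dx":4.2,"dy":0.05,"dz":0,"spin":0},{"dx":4.2,"dy":0.05,"dz":-0.8,"spin":0},{"dx":4.2,"dy":0.05,"dz":-1.5,"spin":0},{"dx":4.2,"dy":0.05,"dz":-2.0,"spin":0},{"dx":4.2,"dy":0.05,"dz":-2.5,"spin":0},{"dx":4.2,"dy":0.05,"dz":-3.0,"spin":0},{"dx":4.2,"dy":0.05,"dz":-3.5,"spin":0},{"dx":4.2,"dy":0.05,"dz":-3.5,"spin":0}]'; python3 -m crank '[{"dx":0,"dy":0,"dz":-0.2,"spin":0},{"dx":0,"dy":0,"dz":-0.4,"spin":0},{"dx":0,"dy":0,"dz":-0.4,"spin":0}]'; python3 -c "
from h import *
st();p,R=tool();print((p-B)@EX)"
```

```text
time: 18.92
tool_pos: [548.5, 206.9, 76.3]
tcp_rot: [-2.951, 1.568, 0.25]
contact_force: [0.3, -0.1, 1.1]
grip_width: 0.5
time: 19.17
tool_pos: [551.0, 207.0, 75.7]
tcp_rot: [-0.248, 1.571, 2.954]
contact_force: [-0.6, 0.3, 0.1]
grip_width: 0.6
t19.17 [551.  207.   75.7] yaw_y -1.511 F [-0.6  0.3  0.1] w 0.6 q [0.23 0.61 1.53 0.   1.   1.74]
-6.975117360242629
```

```bash
python3 -m crank '[{"dx":0,"dy":0,"dz":-0.2,"spin":0},{"dx":0,"dy":0,"dz":-0.4,"spin":0},{"dx":0,"dy":0,"dz":-0.4,"spin":0}]';python3 -m crank '[{"dx":0,"dy":0,"dz":-0.2,"spin":0},{"dx":0,"dy":0,"dz":-0.4,"spin":0},{"dx":0,"dy":0,"dz":-0.4,"spin":0}]'; python3 -c "
from h import *
st();p,R=tool();print((p-B)@EX)
c=cam('side');cv2.imwrite('pics/g2.png',cv2.resize(c['frame'][140:230,270:390],None,fx=6,fy=6))"
```

```text
time: 19.42
tool_pos: [554.8, 207.3, 75.4]
tcp_rot: [-0.147, 1.57, 3.054]
contact_force: [-1.8, 0.9, -0.7]
grip_width: 0.2
time: 19.67
tool_pos: [556.0, 207.5, 75.0]
tcp_rot: [0.035, 1.564, -3.047]
contact_force: [-11.0, 0.3, 4.3]
grip_width: 0.3
t19.67 [556.  207.5  75. ] yaw_y -1.511 F [-11.    0.3   4.3] w 0.3 q [0.23 0.62 1.51 0.   1.02 1.74]
-1.949205364032553
```

View pics/g2.png

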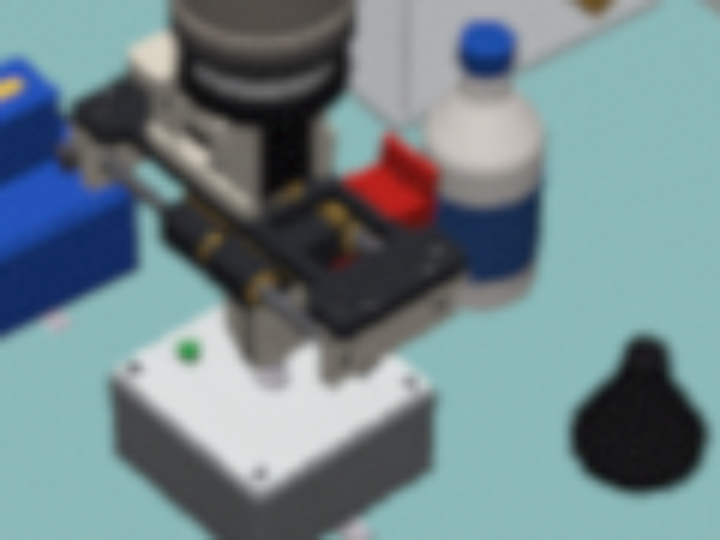

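```bash
python3 -m crank '[{"dx":0,"dy":0,"dz":1,"spin":0},{"dx":0,"dy":0,"dz":3,"spin":0},{"dx":-3,"dy":0,"dz":6,"spin":0},{"dx":-7,"dy":0,"dz":9,"spin":0},{"dx":-10,"dy":0,"dz":11,"spin":0},{"dx":-10.4,"dy":0,"dz":12,"spin":0},{"dx":-10.4,"dy":0,"dz":12,"spin":0}]' >/dev/null
python3 - <<'E'
from h import *
st()
c=cam("side");b=np.array([270,140]);im=cv2.resize(c["frame"][140:230,270:390],None,fx=6,fy=6)
cv2.imwrite("pics/g3.png",im);print([((proj(c,B+EX*s*14.4+np.array([0,0,86.3]))-b)*6).round() for s in(-1,1)])
f=lambda x,z:tuple((B+EX*x).round(1)[:2])+(z,1.639)
plan(f(72,181),f(72,112))
E
```

```text
t20.30 [439.1 200.7 182.9] yaw_y -1.510 F [0.2 0.4 0.1] w 0.0 q [ 0.27  0.3   1.71 -0.    1.12  1.78]
[array([247., 347.]), array([295., 318.])]
tcp [439.7 200.5 181.2] yaw_y -1.51 z down [ 0.  0. -1.]
(np.float64(629.7), np.float64(212.6), 181, 1.639) dx 0.11 dy -0.06 dz -19.03  spin -0.008 (or 3.134)
(np.float64(629.7), np.float64(212.6), 112, 1.639) dx 7.01 dy -0.06 dz -19.00  spin -0.008 (or 3.134)
```

View pics/g3.png

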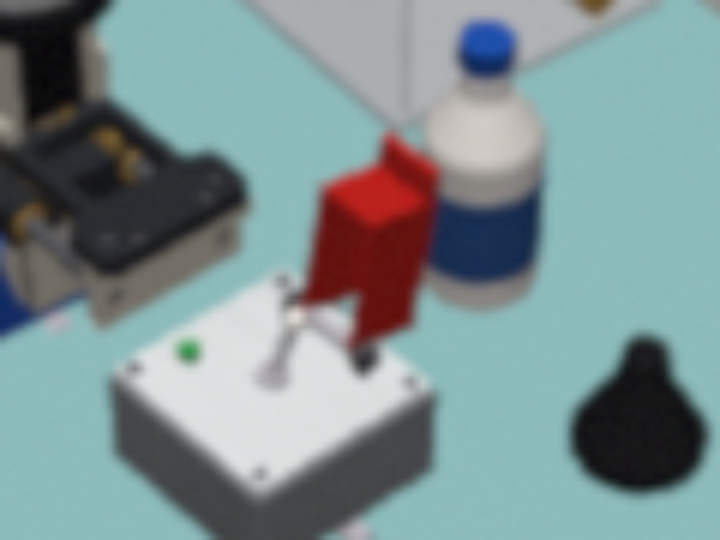

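The toggle ball is now at (295,317), exactly the far-stop prediction of (295,318). Re-grasp the cover and close it.

```bash
python3 -m crank '[{"dx":-0.5,"dy":0,"dz":-4,"spin":0},{"dx":-0.5,"dy":0,"dz":-8,"spin":0},{"dx":-0.5,"dy":0,"dz":-12,"spin":0},{"dx":-0.5,"dy":0,"dz":-16,"spin":0},{"dx":-0.5,"dy":0,"dz":-18.9,"spin":0},{"dx":-0.5,"dy":0,"dz":-18.9,"spin":0},{"dx":-0.5,"dy":0,"dz":-18.9,"spin":0},{"dx":3,"dy":0,"dz":-18.9,"spin":0},{"dx":6,"dy":0,"dz":-18.9,"spin":0},{"dx":7.3,"dy":0,"dz":-18.9,"spin":0},{"dx":7.3,"dy":0,"dz":-18.9,"spin":0}]' 65
python3 - <<'E'
from h import *
st();p,R=tool();print((p-B)@EX,(p-B)@EY)
c=cam("side");cv2.imwrite("pics/c1.png",cv2.resize(c["frame"][110:260,250:450],None,fx=4,fy=4))
E
```

```text
time: 21.27
tool_pos: [624.4, 210.9, 101.7]
tcp_rot: [0.15, 1.562, -2.932]
contact_force: [-0.9, 0.4, -0.6]
grip_width: 59.3
t21.27 [624.4 210.9 101.7] yaw_y -1.511 F [-0.9  0.4 -0.6] w 59.3 q [ 0.21  0.7   1.27 -0.    1.18  1.72]
66.58876213603679 -1.2846594101461217
```

View pics/c1.png

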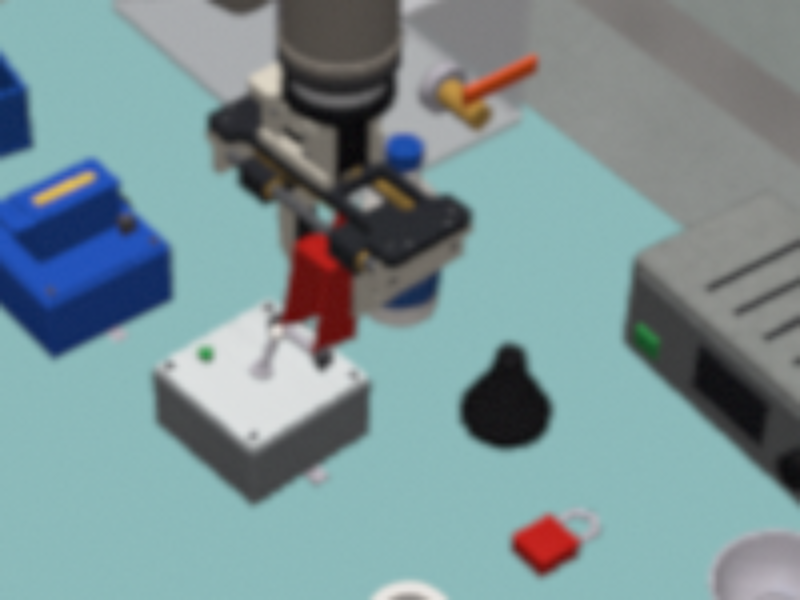

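```bash
python3 -m crank '[{"dx":-0.3,"dy":0,"dz":-0.2,"spin":0},{"dx":-0.3,"dy":0,"dz":-0.2,"spin":0},{"dx":-0.3,"dy":0,"dz":-0.2,"spin":0},{"dx":-0.3,"dy":0,"dz":-0.2,"spin":0},{"dx":-0.3,"dy":0,"dz":-0.2,"spin":0},{"dx":-0.3,"dy":0,"dz":-0.2,"spin":0}]' 30
python3 - <<'E'
from h import *
st()
p,R=tool(); r0=np.array([(p-HG)@EX, p[2]+19-66]); print("rel hinge",r0, np.hypot(*r0))
for th in np.r_[np.arange(.15,1.75,.15),1.75]:
    a,b=r0; c,s=np.cos(-th),np.sin(-th); q=np.array([a*c+b*s, -a*s+b*c])
    d=EX*(q[0]-a)+np.array([0,0,q[1]-b]); d=R.T@d/10
    print("%.2f: dx %.2f dy %.2f dz %.2f"%(th,*d), "tcp z",round(q[1]+66-19))
E
```

```text
time: 21.82
tool_pos: [630.5, 212.9, 111.3]
tcp_rot: [-2.642, 1.567, 0.56]
contact_force: [-0.4, 4.8, 4.8]
grip_width: 35.8
t21.82 [630.5 212.9 111.3] yaw_y -1.510 F [-0.4  4.8  4.8] w 35.8 q [0.21 0.69 1.25 0.   1.19 1.72]
rel hinge [36.79330997 64.30873238] 74.09022013367144
0.15: dx -0.48 dy 0.01 dz 1.00 tcp z 116
0.30: dx -0.81 dy 0.01 dz 2.06 tcp z 119
0.45: dx -0.97 dy 0.02 dz 3.16 tcp z 121
0.60: dx -0.97 dy 0.03 dz 4.27 tcp z 121
0.75: dx -0.80 dy 0.04 dz 5.37 tcp z 119
0.90: dx -0.47 dy 0.05 dz 6.43 tcp z 116
1.05: dx 0.02 dy 0.05 dz 7.43 tcp z 111
1.20: dx 0.64 dy 0.06 dz 8.34 tcp z 105
1.35: dx 1.40 dy 0.07 dz 9.15 tcp z 97
1.50: dx 2.27 dy 0.08 dz 9.84 tcp z 88
1.65: dx 3.24 dy 0.08 dz 10.39 tcp z 79
1.75: dx 3.92 dy 0.09 dz 10.68 tcp z 72
```

```bash
python3 -m crank '[{"dx":-0.25,"dy":0,"dz":0.5,"spin":0},{"dx":-0.48,"dy":0.01,"dz":1.0,"spin":0},{"dx":-0.81,"dy":0.01,"dz":2.06,"spin":0},{"dx":-0.97,"dy":0.02,"dz":3.16,"spin":0},{"dx":-0.97,"dy":0.03,"dz":4.27,"spin":0},{"dx":-0.8,"dy":0.04,"dz":5.37,"spin":0},{"dx":-0.47,"dy":0.05,"dz":6.43,"spin":0},{"dx":0.02,"dy":0.05,"dz":7.43,"spin":0},{"dx":0.64,"dy":0.06,"dz":8.34,"spin":0},{"dx":1.4,"dy":0.07,"dz":9.15,"spin":0},{"dx":1.85,"dy":0.07,"dz":9.5,"spin":0},{"dx":2.27,"dy":0.08,"dz":9.84,"spin":0},{"dx":2.27,"dy":0.08,"dz":9.84,"spin":0}]'
python3 - <<'E'
from h import *
st();p,R=tool();print((p-HG)@EX)
c=cam("side");cv2.imwrite("pics/c2.png",cv2.resize(c["frame"][110:260,250:450],None,fx=4,fy=4))
E
```

```text
time: 22.9
tool_pos: [532.2, 206.0, 88.1]
tcp_rot: [-2.73, 1.567, 0.471]
contact_force: [-1.1, 5.6, 4.7]
grip_width: 36.0
t22.90 [532.2 206.   88.1] yaw_y -1.511 F [-1.1  5.6  4.7] w 36.0 q [0.23 0.56 1.58 0.   0.99 1.74]
-61.75843717902223
```

View pics/c2.png

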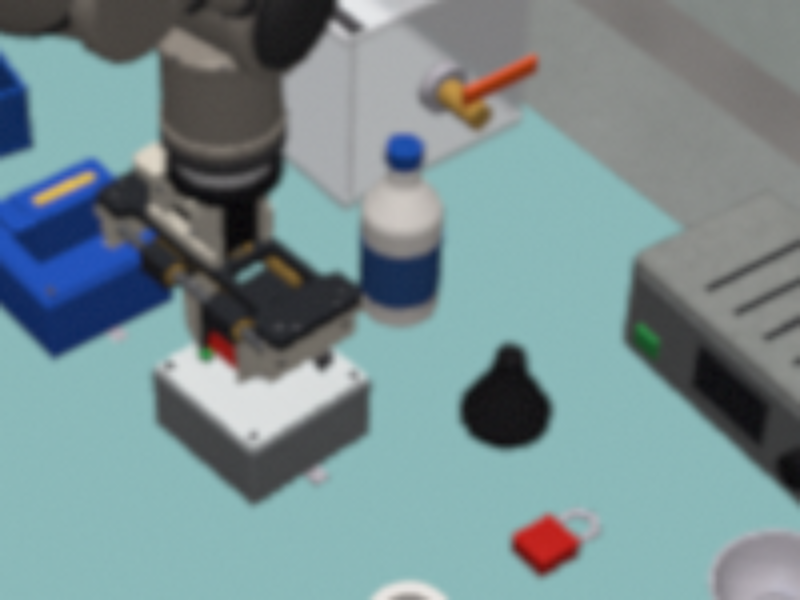

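```bash
python3 -m crank '[{"dx":0.5,"dy":0,"dz":0.3,"spin":0},{"dx":0.97,"dy":0,"dz":0.55,"spin":0},{"dx":1.65,"dy":0.01,"dz":0.84,"spin":0},{"dx":1.85,"dy":0.01,"dz":0.9,"spin":0},{"dx":1.85,"dy":0.01,"dz":0.9,"spin":0}]'; python3 -m crank '[{"dx":0,"dy":0,"dz":0,"spin":0},{"dx":0,"dy":0,"dz":0,"spin":0},{"dx":0,"dy":0,"dz":0,"spin":0},{"dx":0,"dy":0,"dz":0,"spin":0},{"dx":-3,"dy":0,"dz":0,"spin":0},{"dx":-6,"dy":0,"dz":0,"spin":0},{"dx":-6,"dy":0,"dz":0,"spin":0},{"dx":-6,"dy":0,"dz":0,"spin":0}]' 65;python3 -m crank '[{"dx":0,"dy":0,"dz":0,"spin":0},{"dx":0,"dy":0,"dz":0,"spin":0},{"dx":0,"dy":0,"dz":0,"spin":0},{"dx":0,"dy":0,"dz":0,"spin":0},{"dx":0,"dy":0,"dz":0,"spin":0},{"dx":0,"dy":0,"dz":0,"spin":0},{"dx":0,"dy":0,"dz":0,"spin":0},{"dx":0,"dy":0,"dz":0,"spin":0}]' 0
python3 - <<'E'
from h import *
st();p,R=tool();print((p-HG)@EX)
c=cam("side");cv2.imwrite("pics/c3.png",cv2.resize(c["frame"][110:260,250:450],None,fx=4,fy=4))
f=lambda x,z:tuple((B+EX*x).round(1)[:2])+(z,1.639)
plan(f(-36,112),f(-36,104),f(-36,100))
E
```

```text
time: 23.37
tool_pos: [522.8, 205.3, 69.3]
tcp_rot: [-2.483, 1.568, 0.719]
contact_force: [-1.3, 5.1, 4.1]
grip_width: 35.7
time: 24.03
tool_pos: [523.7, 204.4, 130.0]
tcp_rot: [-3.004, 1.567, 0.197]
contact_force: [-0.2, -0.0, -0.2]
grip_width: 59.3
time: 24.7
tool_pos: [522.6, 204.4, 128.4]
tcp_rot: [-0.413, 1.571, 2.789]
contact_force: [-0.2, -0.4, -0.6]
grip_width: 11.0
t24.70 [522.6 204.4 128.4] yaw_y -1.511 F [-0.2 -0.4 -0.6] w 11.0 q [0.24 0.5  1.56 0.   1.08 1.75]
-71.41624042553076
tcp [522.6 204.4 128.4] yaw_y -1.511 z down [-0.  0. -1.]
(np.float64(522.0), np.float64(205.3), 112, 1.639) dx 1.64 dy -0.09 dz 0.06  spin -0.008 (or 3.133)
(np.float64(522.0), np.float64(205.3), 104, 1.639) dx 2.44 dy -0.09 dz 0.06  spin -0.008 (or 3.133)
(np.float64(522.0), np.float64(205.3), 100, 1.639) dx 2.84 dy -0.09 dz 0.06  spin -0.008 (or 3.133)
```

View pics/c3.png

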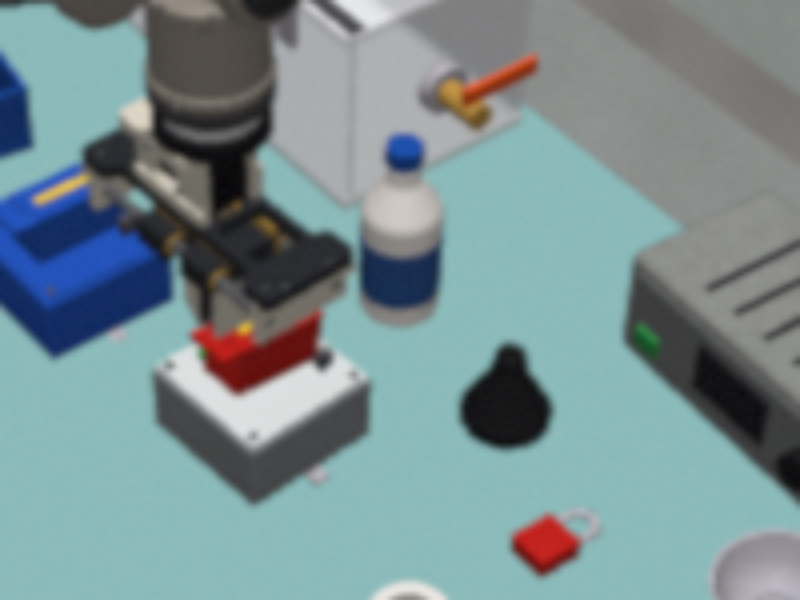

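The cover is nearly down: its lip is at px (197,335), against about (187,350) when closed. Press the roof down.

```bash
python3 -m crank '[{"dx":0.8,"dy":-0.09,"dz":0.06,"spin":0},{"dx":1.6,"dy":-0.09,"dz":0.06,"spin":0},{"dx":2.0,"dy":-0.09,"dz":0.06,"spin":0},{"dx":2.4,"dy":-0.09,"dz":0.06,"spin":0},{"dx":2.4,"dy":-0.09,"dz":0.06,"spin":0}]' 0; python3 -m crank '[{"dx":0.15,"dy":0,"dz":0,"spin":0},{"dx":0.3,"dy":0,"dz":0,"spin":0},{"dx":0.3,"dy":0,"dz":0,"spin":0}]'
```

```text
time: 25.17
tool_pos: [521.3, 205.1, 103.2]
tcp_rot: [0.144, 1.569, -2.938]
contact_force: [-0.5, -0.3, -0.4]
grip_width: 0.6
time: 25.42
tool_pos: [522.1, 205.3, 102.2]
tcp_rot: [-2.899, 1.57, 0.302]
contact_force: [-2.2, -0.9, 2.4]
grip_width: 0.9
```

```bash
python3 -m crank '[{"dx":0.2,"dy":0,"dz":0,"spin":0},{"dx":0.4,"dy":0,"dz":0,"spin":0},{"dx":0.4,"dy":0,"dz":0,"spin":0}]'; python3 -m crank '[{"dx":0.2,"dy":0,"dz":0,"spin":0},{"dx":0.3,"dy":0,"dz":0,"spin":0},{"dx":0.3,"dy":0,"dz":0,"spin":0}]'
```

```text
time: 25.67
tool_pos: [522.0, 205.4, 101.4]
tcp_rot: [-2.983, 1.569, 0.218]
contact_force: [-11.1, -2.4, 26.7]
grip_width: -0.0
time: 25.92
tool_pos: [521.9, 205.4, 100.7]
tcp_rot: [-3.003, 1.567, 0.199]
contact_force: [-17.7, -4.7, 45.2]
grip_width: 0.7
```

```bash
python3 -m crank '[{"dx":-0.6,"dy":0,"dz":0,"spin":0},{"dx":-3,"dy":0,"dz":0,"spin":0},{"dx":-7,"dy":0,"dz":0,"spin":0},{"dx":-10,"dy":0,"dz":3,"spin":0},{"dx":-10,"dy":3,"dz":7,"spin":0},{"dx":-10,"dy":7,"dz":8,"spin":0},{"dx":-10,"dy":11,"dz":8,"spin":0},{"dx":-10,"dy":15,"dz":8,"spin":0},{"dx":-10,"dy":19,"dz":8,"spin":0},{"dx":-10,"dy":19,"dz":8,"spin":0},{"dx":-10,"dy":19,"dz":8,"spin":0}]' 50
python3 - <<'E'
from h import *
st()
c=cam("side");b=np.array([250,110]);cv2.imwrite("pics/f1.png",cv2.resize(c["frame"][110:260,250:450],None,fx=4,fy=4));cv2.imwrite("pics/f1s.png",c["frame"])
t=cam("top");cv2.imwrite("pics/f1t.png",t["frame"])
for th in(0,.1):print([((proj(c,cov(-89,w,36,th))-b)*4).round() for w in(18,-18)])
E
```

```text
time: 26.83
tool_pos: [453.8, 8.7, 194.8]
tcp_rot: [3.066, 1.57, -0.021]
contact_force: [0.6, 0.5, -0.1]
grip_width: 46.2
t26.83 [453.8   8.7 194.8] yaw_y -1.516 F [ 0.6  0.5 -0.1] w 46.2 q [-0.15  0.24  1.76  0.    1.14  1.37]
[array([183., 346.]), array([217., 375.])]
[array([187., 334.]), array([221., 363.])]
```

View pics/f1.png

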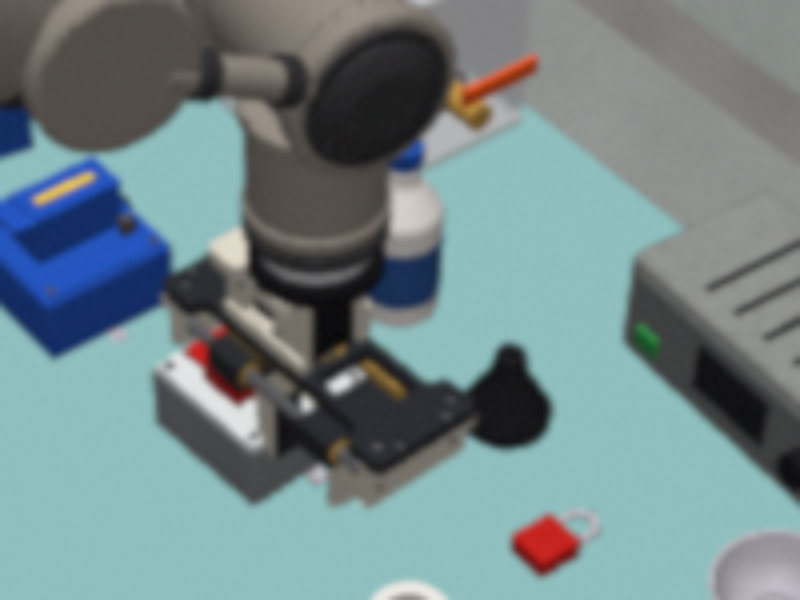

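View pics/f1s.png

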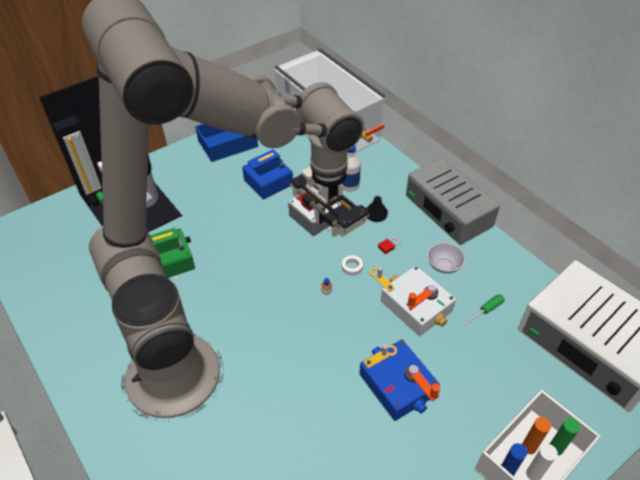

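View pics/f1t.png

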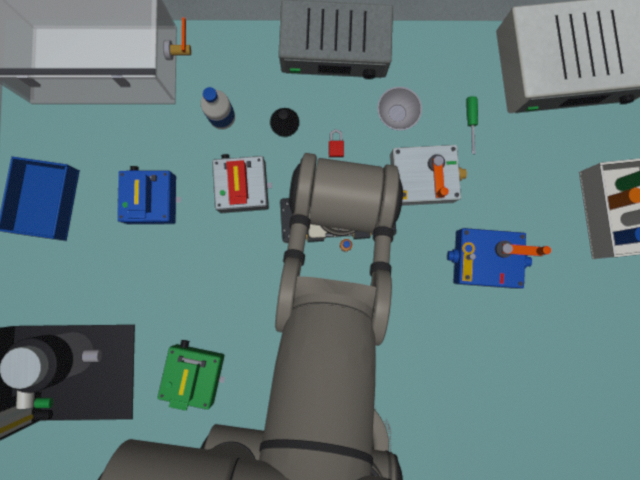

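```bash
python3 -m crank '[{"dx":-2,"dy":4,"dz":1,"spin":0},{"dx":-4,"dy":8,"dz":2,"spin":0},{"dx":-5,"dy":12,"dz":3,"spin":0},{"dx":-5,"dy":16,"dz":3,"spin":0},{"dx":-5,"dy":20,"dz":3,"spin":0},{"dx":-5,"dy":24,"dz":3,"spin":0},{"dx":-5,"dy":28,"dz":3,"spin":0},{"dx":-5,"dy":28,"dz":3,"spin":0},{"dx":-5,"dy":28,"dz":3,"spin":0}]'
python3 - <<'E'
from h import *
st()
c=cam("side");cv2.imwrite("pics/f2.png",cv2.resize(c["frame"][110:260,250:450],None,fx=4,fy=4));cv2.imwrite("pics/f2s.png",c["frame"])
E
```

```text
time: 27.68
tool_pos: [440.8, -270.7, 243.7]
tcp_rot: [-1.088, 1.57, 2.113]
contact_force: [-0.3, 0.2, -0.1]
grip_width: 46.0
t27.68 [ 440.8 -270.7  243.7] yaw_y -1.512 F [-0.3  0.2 -0.1] w 46.0 q [-0.7   0.32  1.51  0.    1.31  0.81]
```

View pics/f2.png

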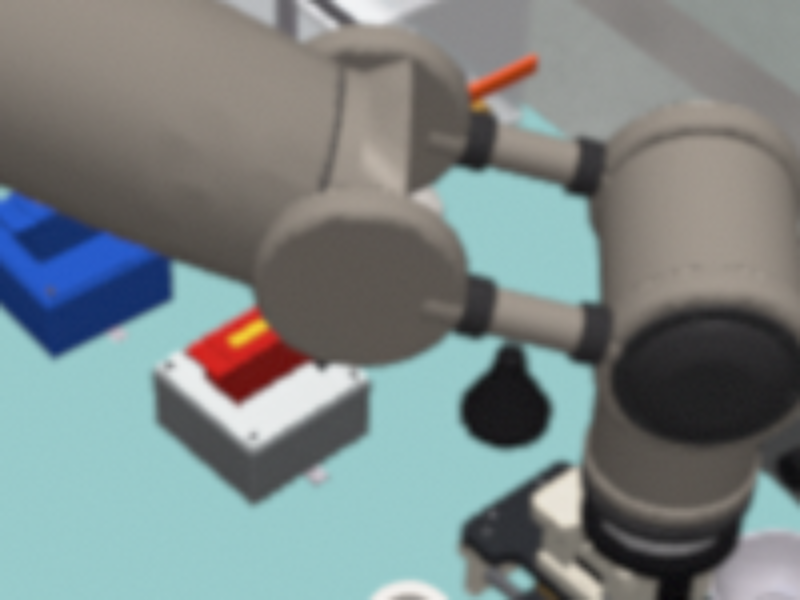

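View pics/f2s.png

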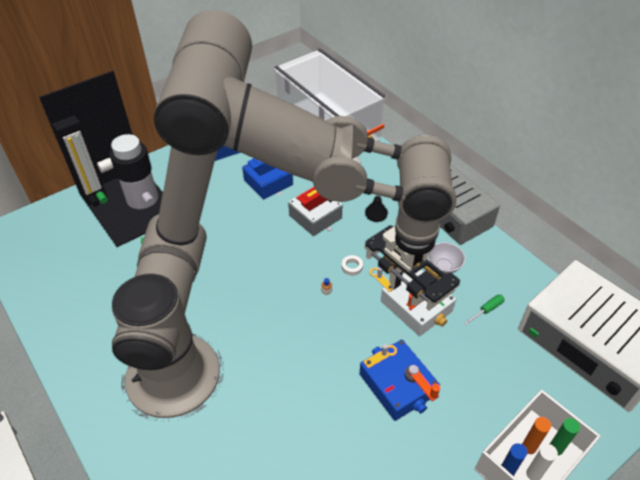

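The lip is at px (187,350), as in the first closed picture. The gripper is well clear and empty, and all loose things sit at their starting pixels. Hand in.

```bash
python3 -m crank '[{"dx":0,"dy":0,"dz":0,"spin":0},{"dx":0,"dy":0,"dz":0,"spin":0},{"dx":0,"dy":0,"dz":0,"spin":0}]'; python3 -c "
from plant import bot
print(bot.close_job())"
```

```text
time: 27.98
tool_pos: [440.7, -268.8, 244.7]
tcp_rot: [-2.795, 1.57, 0.409]
contact_force: [0.3, 0.2, -0.4]
grip_width: 45.7
the job is handed in; nothing more can be done
None
```

The bench job is done in the order asked and handed in at about 28 s.

- **Isolator:** I turned the orange handle clockwise to its off stop. It stopped moving under about 26 N, and the later pictures show it lying along the block's -x.
- **Hasp:** I swung the hasp out to its stop. It stopped moving under about 15 N, and the padlock eye sits beyond the block's side.
- **Cover opening:** The first lift left the cover at about 1.64 rad, short of its stop. I pushed it the rest of the way with closed fingers until it held against about 36 N, and the picture then matched 1.75 rad.
- **Toggle:** I flipped it to the far side. Its ball appeared within a pixel of the predicted far-stop position.
- **Cover closing:** My first close left the cover slightly up, so I pressed the roof down to its stop, which briefly took about 45 N at the fingertips. The lip is now back at its original closed pixel.

In the final pictures the loose things look to be where they were. The gripper is empty and clear, reading about zero force. The toggle is hidden under the closed cover, so I could not look at it again after closing.

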